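Load a watch case into the welder's shuttle and hold it at the weld notch

TASK

Lift the pressed steel watch case out of the cavity of the forming die, seat it fully down over the spigot of the nest on the weld shuttle with its lugs pointing along the rail (the key between two lugs), and let go of it. Then take the shuttle by its black knob and slide it towards the weld head until you feel the ball plunger drop into the notch in the shuttle's edge; stop there without running on past the notch, and finish still gripping the knob, holding the shuttle still at the notch with the case seated. Leave the knife and the screwdriver where they are.

Things in the scene. Friction and masses are not known exactly. Their poses are not given: they have to be found in the camera images.
- case_center (a point): Centre, half-way up, of the loose steel watch case: ring 42 mm outside, bore 33, 12 high, four lugs in two pairs, 55 mm over the lugs along its y axis, 20 mm between the lugs of a pair, 28 over them; 40 to 85 g, z up, same after a half turn. Grip it from above across its 42 mm lugless sides (its x axis). Starts in the die.
- die: Fixed lower forming die; origin under its centre on the bench, axes as the case's at the start. Shoe 150x150x15 mm; insert 110 (x) by 90 mm, top 45 mm up. Cavity 8 mm deep (floor 37 mm up), round core 6 mm high in the bore. Finger slot 32 mm wide along x past both sides of the case, floor 31 mm up, open at its ends. Two posts 75 mm high at x +-58, y +58 mm.
- shuttle: Weld shuttle: plate 70 mm wide, 245 long, top 41 mm above the bench, sliding on a level rail along its y axis (+y to the weld head), 150 mm between end stops, rail drag under 3 N. Origin: centre of the nest's seat, 55 mm above the bench, on which the case's underside rests (case centre then 6 mm above it, case y along this y). z up.
- nest_key (a point): Middle of the top of the nest's brass key, 29 mm behind the nest's centre (y -29): 16 mm wide (x), 10 long, 4 high above the seat; it goes between two lugs. The brass spigot for the bore is at the nest's centre: 30 mm diameter, 7 high, coned above 3. Seat: copper anvil 34 mm wide (x), 14 mm above the plate; both sides are free for fingers.
- knob: Round black knob on the shuttle plate, 130 mm from the nest's centre, at the end away from the weld head. Origin at its foot, 41 mm above the bench; z up, y along the rail. Grip part: cylinder 26 mm diameter, 15 to 46 mm above this origin; take it about 31 mm up.
- notch (a point): Middle of the mouth of the notch in the shuttle plate's +x edge, 35 mm above the bench: 10 mm wide along the rail, 65 mm behind the nest's centre. It moves with the shuttle.
- plunger (a point): Fixed point where the spring ball (12 mm diameter, in a steel block beside the rail, top 46 mm up) presses on the plate's +x edge; axes as the shuttle's. At the weld position notch is here. Elsewhere the shuttle slides with under 4 N; within about 4 mm the ball drops in and pulls it to the middle; then over 10 N is needed to push on out.
- knife: Bystander: yellow utility knife, 170 x 24 x 16 mm; origin under its middle.
- driver: Bystander: screwdriver lying on the bench; origin under its middle.
Mind the look-alikes: they are no part of the job. Leave any blue look-alike of the part that bears case_center alone. There is more than one size of the die; the job needs the smaller.

How it is judged:
By the outcome, as a careful person would: the job done as asked, in the order asked, and still so for the second after the job is handed in, while the arm keeps its last pose, push and grip.
It also fails if it takes over 48 s, if anything falls off the work surface, if the arm or the gripper's body presses on something with over 40 N, if the wrist force passes 120 N, or if a joint passes its speed limit or range.

ROBOT

A 7-joint arm with a two-finger parallel gripper is mounted at the origin on the work surface. World frame = base frame: x ahead of the robot, y to its left, z up, the work surface at z = 0. Lengths are in m, angles in rad, forces in N, time in s.
With the tool pointing down it reaches from about 0.425 to 0.875 m from the base axis. Payload 4.7 kg.
Tool frame: the origin (TCP) lies on the centre line of the jaws, within the pads' length; the fingertips stand env.tip_extent ahead of it and the grasp point (between the pads) lies 6 mm ahead of it (env.tip_extent is the distance from the TCP to the fingertips, in m); z points along the fingers, y is the direction in which the jaws open and shut (so a half turn about z gives the same grasp; the last joint's range is limited). The gripper opens to 87 mm and grips with 3 to 60 N. Pads are 19 mm wide; open, the fingers measure 117 mm over their backs; the gripper's body (75 mm by 190 mm) begins 51 mm behind the grasp point.
Start: joints at [1.336, 0.321, -0.07, 1.45, 0.023, 1.371, -0.057], TCP at [0.16, -0.63, 0.248] pointing down, gripper open.
Joint ranges: [-2.86, 2.86], [-0.3, 2.09], [-1.38, 1.24], [0.06, 2.45], [-1.56, 4.7], [0.09, 2.05], [-2.69, 2.69]. Speed limits (rad/s): [2.57, 2.57, 3.14, 3.14, 3.14, 3.14, 3.14].

INTERFACE

Orientations are given as a unit quaternion [x, y, z, w].
In Python, from plant import telemetry, eyes, env gives the robot as it stands. The module is installed in compiled form; this text tells all that it offers.
- The arm moves only by the tool carry_out, never from a script. Its argument "increments" is a list of rows, each a list of 4 numbers: the shift along the tool's x, y, z in mm, then the turn about the tool's z in degrees. A call has 1 to 10 rows; each row is the pose to reach, as a shift and turn from the pose commanded when the call began, along the tool's axes at that moment; what a row does not reach only later rows make up. A row lasts 1/12 s, in which the tool goes at most 41.7 mm and 7.16 degrees, less where a joint would pass 70% of its speed; a pose out of reach is approached as far as the arm can. A call with a gripper value outside its range is refused whole. "hand" is the opening, from 0 (shut) to 1 (fully open), set as the call begins (left out, the last holds). The fingers move at their own pace and stop on an object; "squeeze" is the grip in N (left out, the last holds). Time passes only in rows, so rows that repeat a pose let the fingers close. It gives the time, the measured TCP pose, the force and the opening at its end, in the units of the state.
- telemetry.state(): the state, without advancing time (a new reading comes with each control period).
- eyes.snapshot(name): name is "scene" or "side" or "wrist"; returns the picture (420x560x3 uint8, blue, green, red); there is no depth.
- eyes.camera_params(name): a dict with "K" (3x3 intrinsics, pixels), "position" and "attitude" of the camera in the world. Camera axes: x right, y down, z forward; pixel columns grow to the right and rows downward; lengths in m; the calibration is good to about 2 mm. A picture is of the moment at which its call begins: read the wrist's pose just before it. camera_params takes no time and is no camera call; for the wrist camera it gives the pose at the moment of the call.
- env.job_done(): hands the job in, once; it reports no verdict.
The state is a dict: "t": time; "qpos": joint angles; "joint_velocities": joint speeds; "joint_efforts": joint torques, N m; "tcp_pos": TCP position; "orientation": TCP orientation; "wrist_force": force on the tool from outside, world axes, zero at the start; "torque": the same for the moment, N m; "opening": finger opening in m.
Only numpy, scipy, OpenCV 4.12 (cv2) and the standard library are available. Lean on these libraries where they do the work, as an engineer would, in place of code of your own. Each camera call takes 0.05 s, during which the arm holds its last target.

## Working session

There is one attempt and no reset: what is moved stays moved. The work goes in short steps, Python scripts to look and compute and a tool call to move; the robot and the scene stay as the last step left them, time stands still between calls to the robot, and variables do not carry over. Pictures are saved under pics/ and viewed, and the job is handed in when it is done.

Besides the shell and the picture viewer there is one more tool, called after ">>>" as name([rows], argument=value, ...), one row to a line, values as JSON. carry_out: Moves the arm, as the interface text tells. Its arguments: {"type":"object","properties":{"increments":{"type":"array","items":{"type":"array","items":{"type":"number"}}},"hand":{"type":"number"},"squeeze":{"type":"number"}},"required":["increments"]}

```bash
mkdir -p pics; cat > h.py <<'E'
import numpy as np,cv2
from scipy.spatial.transform import Rotation as R
from plant import telemetry,eyes,env
def cam(n):
    c=eyes.camera_params(n);K=np.array(c['K']);p=np.array(c['position']);a=np.array(c['attitude'])
    M=R.from_quat(a).as_matrix() if a.size==4 else a.reshape(3,3)
    return K,p,M
def ray(c,uv):
    K,p,M=c;d=M@np.linalg.inv(K)@np.array([uv[0],uv[1],1.]);return p,d/np.linalg.norm(d)
def plane(c,uv,z):
    p,d=ray(c,uv);return p+d*(z-p[2])/d[2]
def proj(c,P):
    K,p,M=c;q=K@(M.T@(np.array(P)-p));return q[:2]/q[2]
E
python3 - <<'E'
from h import *
s=telemetry.state();print({k:np.round(v,3) for k,v in s.items()},env.tip_extent)
for n in("scene","side","wrist"):
    c=eyes.camera_params(n);print(n,c)
    cv2.imwrite(f"pics/{n}0.png",eyes.snapshot(n))
E
```

```text
{'t': np.float64(0.0), 'qpos': array([ 1.336,  0.322, -0.07 ,  1.452,  0.023,  1.371, -0.057]), 'joint_velocities': array([ 0.001,  0.   , -0.001,  0.001,  0.001,  0.   ,  0.001]), 'joint_efforts': array([ 0.0000e+00, -4.9128e+01, -4.0400e-01, -3.1252e+01, -6.4000e-02,
        4.4000e-02,  0.0000e+00]), 'tcp_pos': array([ 0.16 , -0.629,  0.246]), 'orientation': array([ 0.992,  0.124, -0.   , -0.001]), 'wrist_force': array([ 0.116, -0.417,  0.589]), 'torque': array([ 0.019, -0.03 , -0.086]), 'opening': np.float64(0.087)} 0.025
scene {'K': array([[495.01910011,   0.        , 287.57879145],
       [  0.        , 495.01910011, 205.5894651 ],
       [  0.        ,   0.        ,   1.        ]]), 'position': array([ 0.79115721, -0.61074423,  0.9398714 ]), 'attitude': array([ 0.91240942,  0.30661538, -0.08479379, -0.25749965])}
side {'K': array([[539.29004444,   0.        , 283.11540073],
       [  0.        , 539.29004444, 208.93967708],
       [  0.        ,   0.        ,   1.        ]]), 'position': array([ 0.19353645, -1.14595999,  0.62725835]), 'attitude': array([ 0.84926155, -0.13221158,  0.06459512, -0.50705265])}
wrist {'K': array([[298.80740777,   0.        , 282.75577412],
       [  0.        , 298.80740777, 202.87597827],
       [  0.        ,   0.        ,   1.        ]]), 'position': array([ 0.22638734, -0.61216779,  0.38391757]), 'attitude': array([ 0.78238842, -0.60910952, -0.0806615 ,  0.10172357])}
```

View pics/scene0.png

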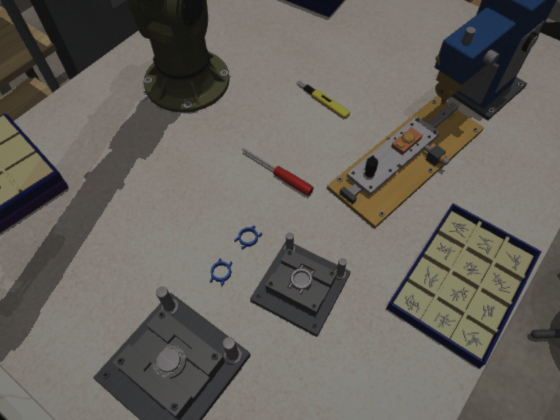

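View pics/side0.png

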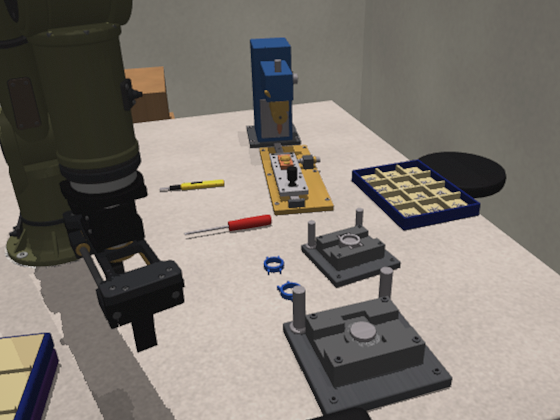

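View pics/wrist0.png

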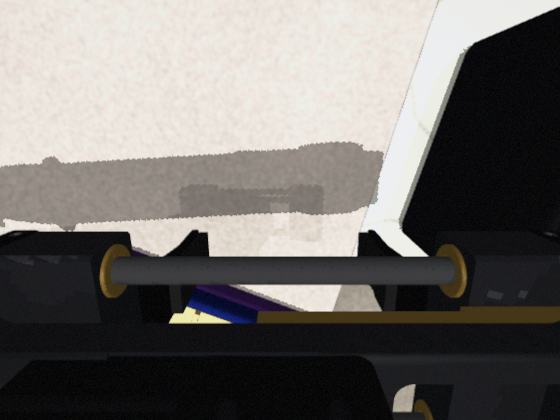

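The case sits in the smaller die at about (301,279) in the scene view. The larger die with a similar part is at (172,360), and the blue look-alikes are at (248,237) and (221,270). The shuttle runs from the knob at (371,165) to the nest at (407,139), with the plunger at (437,155). I'll enlarge these.

```bash
python3 - <<'E'
from h import *
im=cv2.imread("pics/scene0.png")
cv2.imwrite("pics/c1.png",cv2.resize(im[235:340,240:360],None,fx=5.5,fy=5.5,interpolation=cv2.INTER_CUBIC))
cv2.imwrite("pics/c2.png",cv2.resize(im[90:220,325:485],None,fx=4.5,fy=4.5,interpolation=cv2.INTER_CUBIC))
c=cam("scene")
for n,uv,z in[("case",(301,279),.046),("bigdie",(172,360),.05),("nest",(407,139),.062),("knobtop",(371,159),.087)]:print(n,plane(c,uv,z))
E
```

```text
case [ 0.58504528 -0.29031151  0.046     ]
bigdie [ 0.49531228 -0.5537162   0.05      ]
nest [0.5783059  0.12429121 0.062     ]
knobtop [0.55040082 0.00870082 0.087     ]
```

View pics/c1.png

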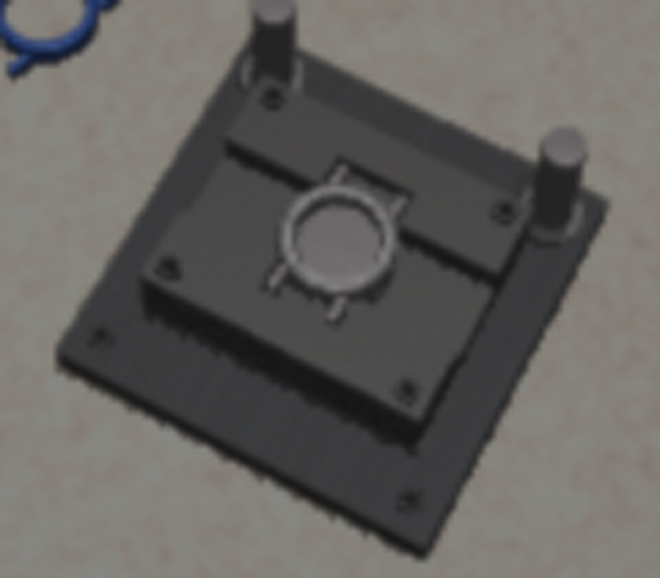

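View pics/c2.png

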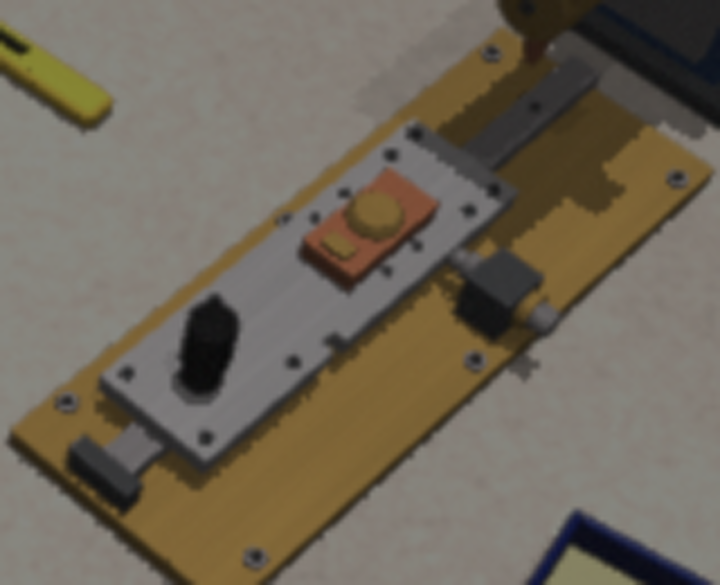

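The crop confirms it. The smaller die at (300,285) holds the grey steel case, with the finger slot running along its x and two posts on the +y side. The blue rings lie on the bench and the big die is the other size. On the shuttle, the key is on the knob side of the nest, the notch is at crop (335,340), and the plunger block is further towards the weld head.

```bash
python3 - <<'E'
from h import *
im=cv2.imread("pics/scene0.png");c=cam("scene")
f=lambda x,y:(240+(x+.5)/5.5-.5,235+(y+.5)/5.5-.5)
g=lambda x,y:(325+(x+.5)/4.5-.5,90+(y+.5)/4.5-.5)
# die
pa=plane(c,f(274,10),.075);pb=plane(c,f(563,148),.075);print("posts",pa,pb,np.linalg.norm(pa-pb),np.degrees(np.arctan2(*(pb-pa)[1::-1])))
k=[plane(c,f(*p),.015) for p in[(57,358),(425,556),(608,203)]]
print("shoe",k,np.linalg.norm(k[0]-k[1]),np.linalg.norm(k[1]-k[2]),"ctr",(k[0]+k[2])/2)
d=k[1]-k[0];print(np.degrees(np.arctan2(d[1],d[0])));d=k[2]-k[1];print(np.degrees(np.arctan2(d[1],d[0])))
t=[plane(c,f(*p),.045) for p in[(143,285),(415,415),(502,275)]];print("ins",t,np.linalg.norm(t[0]-t[1]))
print("case",plane(c,f(339,240),.049))
# shuttle
q=[plane(c,g(*p),.041) for p in[(101,380),(205,463),(516,192),(413,122)]]
print("plate",np.array(q)[:,:2]);
for i in range(4):
    d=q[(i+1)%4]-q[i];print(np.linalg.norm(d),np.degrees(np.arctan2(d[1],d[0])))
print("spig",plane(c,g(377,210),.062),"key",plane(c,g(340,243),.059),"notch",plane(c,g(335,340),.038),"knobfoot",plane(c,g(200,385),.041),"ball",plane(c,g(455,255),.038))
for n in["side"]:
    cs=cam(n);print("side case",plane(cs,(350,240),.049),"spig",plane(cs,(287,159),.062))
w=cam("wrist");print(w[2]);print(w[1]-telemetry.state()['tcp_pos'],R.from_quat(telemetry.state()['orientation']).as_matrix())
im2=cv2.imread("pics/side0.png")
cv2.imwrite("pics/s1.png",cv2.resize(im2[200:290,295:405],None,fx=6,fy=6,interpolation=cv2.INTER_CUBIC))
cv2.imwrite("pics/s2.png",cv2.resize(im2[135:220,250:340],None,fx=6.5,fy=6.5,interpolation=cv2.INTER_CUBIC))
E
```

```text
posts [ 0.52004562 -0.24171575  0.075     ] [ 0.63294185 -0.22421229  0.075     ] 0.11424504333801055 8.81298386898689
shoe [array([ 0.52391564, -0.37486302,  0.015     ]), array([ 0.66981024, -0.35379338,  0.015     ]), array([ 0.64756529, -0.20586496,  0.015     ])] 0.14740816191698758 0.1495916281201926 ctr [ 0.58574046 -0.29036399  0.015     ]
8.217661592943927
98.55185829981173
ins [array([ 0.5395367 , -0.34354498,  0.045     ]), array([ 0.64290375, -0.32451628,  0.045     ]), array([ 0.63764408, -0.2644537 ,  0.045     ])] 0.10510394356235568
case [ 0.58513586 -0.2898247   0.049     ]
plate [[ 0.51726656 -0.02533205]
 [ 0.58407875 -0.03574951]
 [ 0.62337452  0.20529599]
 [ 0.55686393  0.21502956]]
0.06761946124488288 -8.862288977069182
0.24422754596938936 80.74096414445724
0.06721905796872417 171.67408790400674
0.24360143031871273 -99.35492730547965
spig [0.57684463 0.13312312 0.062     ] key [0.57196419 0.10580187 0.059     ] notch [0.59606567 0.06782749 0.038     ] knobfoot [0.5577164  0.00163294 0.041     ] ball [0.61769652 0.15181209 0.038     ]
side case [ 0.57822066 -0.29421789  0.049     ] spig [0.57211461 0.11469575 0.062     ]
[[ 0.24495731 -0.93672897 -0.25006948]
 [-0.96953172 -0.23721051 -0.06115073]
 [-0.00203745  0.25742962 -0.9662949 ]]
[0.06647827 0.01741983 0.13735843] [[ 9.69192935e-01  2.46302352e-01 -4.53850647e-04]
 [ 2.46302752e-01 -9.69191914e-01  1.40990857e-03]
 [-9.26045799e-05 -1.47825809e-03 -9.99998903e-01]]
```

View pics/s1.png

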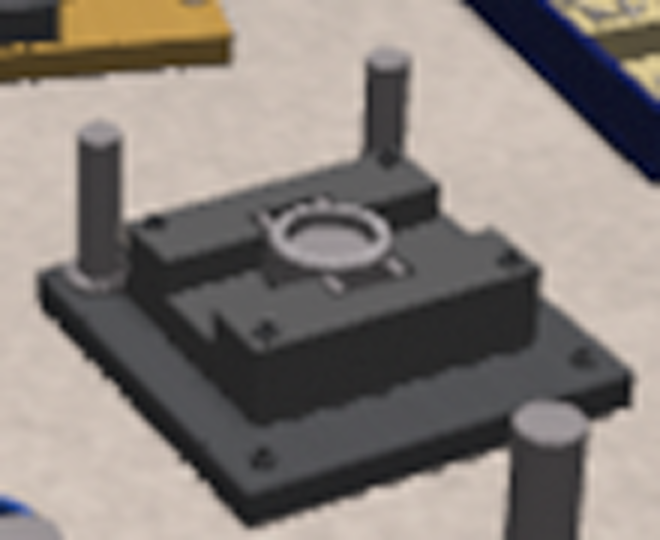

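View pics/s2.png

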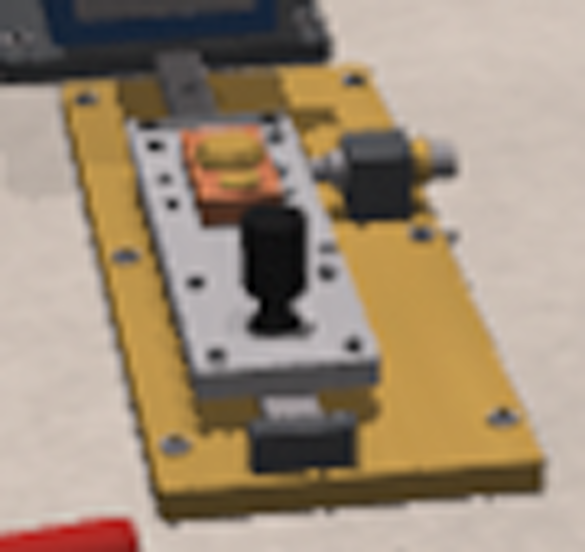

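The two views agree. The die centre is about (0.585,-0.290) with x at about 8.4°. The nest is about (0.577,0.132) with shuttle x at about -9°. Next I'll move over the die and look with the wrist camera.

>>> carry_out([
  [495, -224, 40, -84],
  [495, -224, 40, -84],
  [495, -224, 40, -84],
  [495, -224, 40, -84],
  [495, -224, 40, -84],
  [495, -224, 40, -84],
  [495, -224, 40, -84],
  [495, -224, 40, -84],
  [495, -224, 40, -84],
  [495, -224, 40, -84],
], hand=1, squeeze=40)

```text
t: 0.98
tcp_pos: [0.4858, -0.3693, 0.2168]
orientation: [0.73, 0.683, -0.0, 0.0]
wrist_force: [1.1, -0.0, 0.0]
opening: 0.0871
```

```bash
cat >> h.py <<'E'
def goto(x,y,z,yaw=None):
    """print tool-axis increments from measured pose; yaw=world angle of tool y, deg"""
    s=telemetry.state();M=R.from_quat(s['orientation']).as_matrix();d=np.array([x,y,z])-s['tcp_pos']
    a=np.degrees(np.arctan2(M[1,1],M[0,1]));dz=0 if yaw is None else -((yaw-a+90)%180-90)
    print("t",round(s['t'],2),"tcp",np.round(s['tcp_pos'],4),"yaw %.2f"%a,"F",np.round(s['wrist_force'],1),"q7 %.2f"%s['qpos'][6],"open %.4f"%s['opening'])
    print("inc",np.round(M.T@d*1000,1),"turn %.2f"%dz,"tilt",np.round(M[:2,2],4))
E
python3 -c "
from h import *
goto(.585,-.290,.20,8.4)"
```

```text
t 0.98 tcp [ 0.4858 -0.3693  0.2168] yaw -3.78 F [ 1.1 -0.   0. ] q7 0.45 open 0.0871
inc [85.6 93.7 16.7] turn -12.18 tilt [-0.0002 -0.0003]
```

>>> carry_out([
  [85, 94, 65, -12.2],
  [85, 94, 65, -12.2],
  [85, 94, 65, -12.2],
  [85, 94, 65, -12.2],
  [85, 94, 65, -12.2],
  [85, 94, 65, -12.2],
])

```text
t: 1.48
tcp_pos: [0.5847, -0.2914, 0.1507]
orientation: [0.655, 0.756, -0.0, -0.001]
wrist_force: [0.2, -0.9, 1.1]
opening: 0.0871
```

```bash
python3 -c "
from h import *
goto(.585,-.290,.15,8.4)
im=eyes.snapshot('wrist');cv2.imwrite('pics/w1.png',im)"
```

```text
t 1.48 tcp [ 0.5847 -0.2914  0.1507] yaw 8.23 F [ 0.2 -0.9  1.1] q7 0.41 open 0.0871
inc [1.3 0.5 0.7] turn -0.17 tilt [-0.002   0.0012]
```

View pics/w1.png

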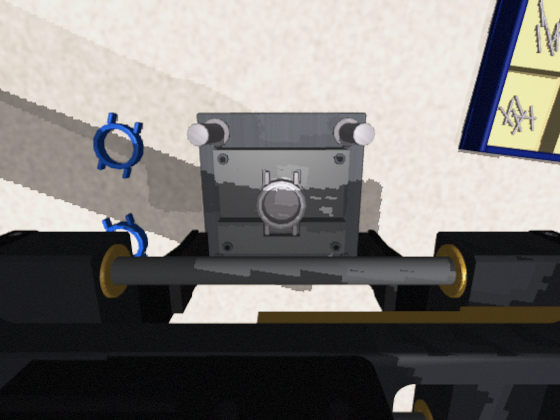

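The wrist view shows the steel case at about (282,201) in the small die, with posts at (203,133) and (358,133). I'll enlarge and measure.

```bash
python3 - <<'E'
from h import *
im=cv2.imread("pics/w1.png")
cv2.imwrite("pics/w1c.png",cv2.resize(im[105:260,185:385],None,fx=4,fy=4,interpolation=cv2.INTER_CUBIC))
c=cam("wrist");s=telemetry.state();M=R.from_quat(s['orientation']).as_matrix()
E
```

```text
(no output)
```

View pics/w1c.png

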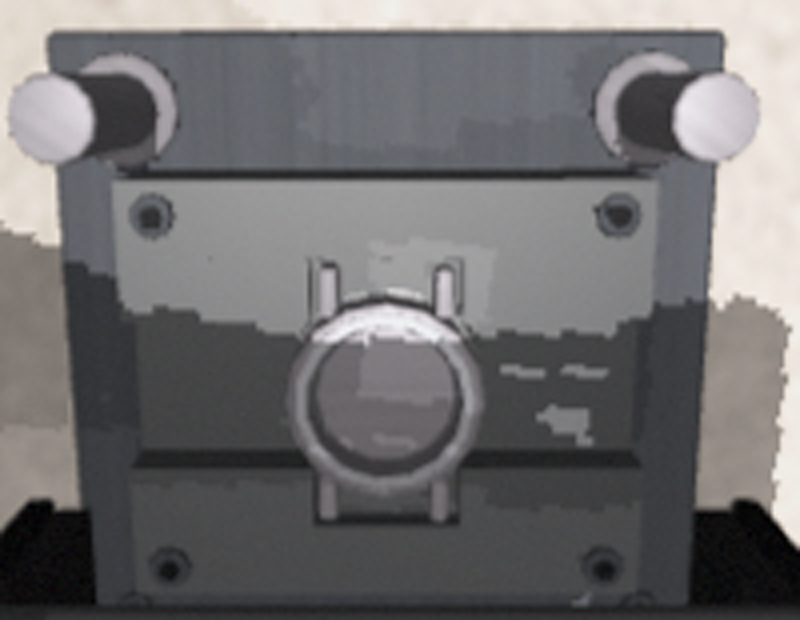

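```bash
python3 - <<'E'
from h import *
c=cam("wrist");s=telemetry.state();M=R.from_quat(s['orientation']).as_matrix()
f=lambda x,y:(185+(x+.5)/4-.5,105+(y+.5)/4-.5)
L=lambda n,p,z:print(n,np.round(plane(c,f(*p),z)[:2],4),np.round((M.T@(plane(c,f(*p),z)-s['tcp_pos']))[:2]*1e3,1))
for n,p,z in [("cL",(287,394),.046),("cR",(483,394),.046),("cT",(385,292),.049),("cB",(385,497),.046),("postL",(50,118),.075),("postR",(716,118),.075),("hTL",(152,215),.045),("hTR",(617,215),.045),("hBL",(170,569),.045),("hBR",(602,568),.045),("slotL",(133,457),.045),("slotR",(640,457),.045),("insTL",(113,180),.045),("insTR",(657,177),.045)]:L(n,p,z)
print(c[1]-s['tcp_pos'],M.T@(c[1]-s['tcp_pos']))
E
```

```text
cL [ 0.5596 -0.2909] [  6.  -23.8]
cR [ 0.6004 -0.2851] [ 5.9 17.4]
cT [ 0.577 -0.266] [28.2 -3.1]
cB [ 0.5832 -0.3107] [-17.   -3.2]
postL [ 0.5144 -0.2391] [ 63.6 -61.3]
postR [ 0.6295 -0.2229] [63.4 54.9]
hTL [ 0.528  -0.2576] [ 43.4 -50.4]
hTR [ 0.6215 -0.2444] [43.3 44. ]
hBL [ 0.5387 -0.3343] [-34.1 -50.6]
hBR [ 0.6327 -0.3208] [-33.9  44.4]
slotL [ 0.5285 -0.3097] [ -8.2 -57.2]
slotR [ 0.636  -0.2945] [-8.3 51.4]
insTL [ 0.5196 -0.2517] [ 50.4 -57.9]
insTR [ 0.6281 -0.2358] [50.9 51.7]
[-0.01099078  0.06971563  0.13730419] [ 0.0705233  -0.00126789 -0.13732576]
```

The wrist view gives the case about 5.5 mm along tool x and -3.1 mm along tool y from the TCP, and the posts, holes and ring agree within about 1 mm. That lies between the scene and side estimates. I'll go there, lower, and look again.

>>> carry_out([
  [5.3, -3, 50, -0.2],
  [5.3, -3, 50, -0.2],
  [5.3, -3, 50, -0.2],
  [5.3, -3, 50, -0.2],
])

```text
t: 1.87
tcp_pos: [0.5801, -0.2895, 0.1027]
orientation: [0.655, 0.756, -0.0, 0.0]
wrist_force: [-0.1, -0.3, 0.8]
opening: 0.0871
```

```bash
python3 - <<'E'
from h import *
goto(.581,-.2865,.059,8.4)
im=eyes.snapshot('wrist');cv2.imwrite('pics/w2c.png',cv2.resize(im[60:260,160:420],None,fx=3,fy=3,interpolation=cv2.INTER_CUBIC))
c=cam("wrist");s=telemetry.state();M=R.from_quat(s['orientation']).as_matrix()
for q in[(0,0,19),(0,-43,25),(0,43,25),(9,-43,25),(9,43,25)]:print(q,proj(c,s['tcp_pos']+M@np.array(q)/1e3))
E
```

```text
t 1.87 tcp [ 0.5801 -0.2895  0.1027] yaw 8.15 F [-0.1 -0.3  0.8] q7 0.39 open 0.0871
inc [ 2.9  1.3 43.7] turn -0.25 tilt [-0.0004 -0.0008]
(0, 0, 19) [285.41237606 252.590322  ]
(0, -43, 25) [211.93495568 248.37865684]
(0, 43, 25) [358.77945324 248.26140928]
(9, -43, 25) [210.97047162 233.93683263]
(9, 43, 25) [359.77399258 233.80888694]
```

View pics/w2c.png

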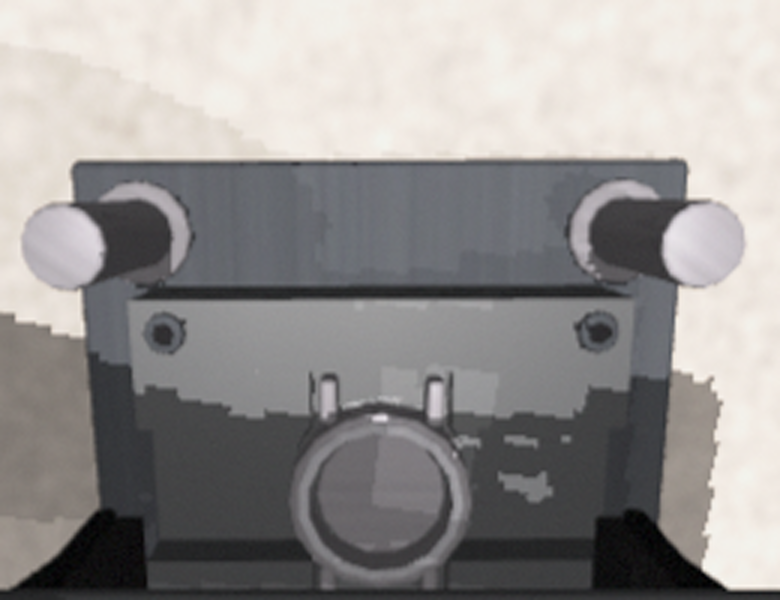

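```bash
python3 - <<'E'
from h import *
c=cam("wrist");s=telemetry.state();M=R.from_quat(s['orientation']).as_matrix()
f=lambda x,y:(160+(x+.5)/3-.5,60+(y+.5)/3-.5)
L=lambda n,p,z:print(n,np.round(plane(c,f(*p),z)[:2],4),np.round((M.T@(plane(c,f(*p),z)-s['tcp_pos']))[:2]*1e3,1))
for n,p,z in [("cL",(290,490),.046),("cR",(471,490),.046),("cT",(382,402),.049),("cB",(382,584),.046),("postL",(63,246),.075),("postR",(704,243),.075),("hTL",(164,333),.045),("hTR",(599,332),.045),("insTL",(128,300),.045),("insTR",(634,298),.045)]:L(n,p,z)
goto(.581,-.2865,.059,8.4)
E
```

```text
cL [ 0.5611 -0.2879] [  4.6 -19.7]
cR [ 0.6022 -0.2821] [ 4.5 21.8]
cT [ 0.5789 -0.2638] [25.9  1.3]
cB [ 0.5854 -0.3081] [-18.8   1.4]
postL [ 0.5161 -0.2372] [ 61.2 -57.1]
postR [ 0.6312 -0.2203] [61.5 59.4]
hTL [ 0.5294 -0.256 ] [ 40.7 -46.6]
hTR [ 0.624  -0.2424] [40.8 49. ]
insTL [ 0.521  -0.2499] [ 47.9 -54. ]
insTR [ 0.6301 -0.234 ] [48.2 56.2]
t 1.92 tcp [ 0.5812 -0.2896  0.1038] yaw 8.17 F [ 0.4 -0.2 -0.1] q7 0.39 open 0.0870
inc [ 3.1  0.2 44.8] turn -0.23 tilt [ 0.0018 -0.0016]
```

Agreed: about 3.3 mm remains in x and 1 mm in y, and the angle is right to about 0.1°. Descending.

>>> carry_out([
  [3.3, 0.9, 15, -0.1],
  [3.3, 0.9, 36, -0.1],
  [3.3, 0.9, 40, -0.1],
  [3.3, 0.9, 40, -0.1],
  [3.3, 0.9, 40, -0.1],
])

```text
t: 2.33
tcp_pos: [0.582, -0.2853, 0.0635]
orientation: [0.654, 0.757, 0.0, 0.001]
wrist_force: [0.3, -0.5, 0.2]
opening: 0.0867
```

```bash
python3 - <<'E'
from h import *
im=eyes.snapshot('wrist');cv2.imwrite('pics/w3c.png',cv2.resize(im[60:270,160:420],None,fx=3,fy=3,interpolation=cv2.INTER_CUBIC))
goto(.581,-.2865,.059,8.4)
E
```

```text
t 2.38 tcp [ 0.5824 -0.2853  0.0638] yaw 8.35 F [-0.   0.3  0.2] q7 0.37 open 0.0872
inc [-1.  -1.5  4.8] turn -0.05 tilt [ 0.0023 -0.0014]
```

View pics/w3c.png

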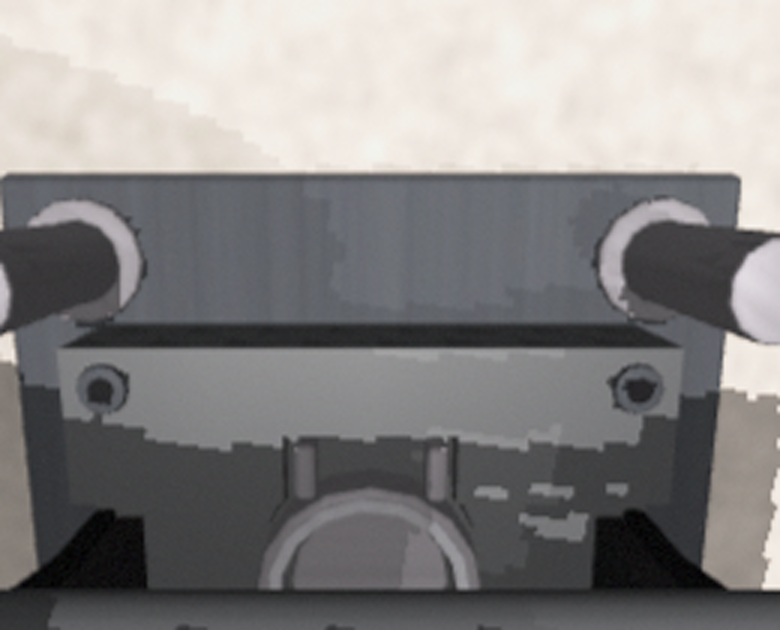

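```bash
python3 - <<'E'
from h import *
c=cam("wrist");s=telemetry.state();M=R.from_quat(s['orientation']).as_matrix()
f=lambda x,y:(160+(x+.5)/3-.5,60+(y+.5)/3-.5)
L=lambda n,p,z:print(n,np.round((M.T@(plane(c,f(*p),z)-s['tcp_pos']))[:2]*1e3,1))
for n,p,z in [("cT",(370,487),.049),("hTL",(101,389),.045),("hTR",(639,388),.045),("insTL",(57,349),.045),("insTR",(684,347),.045),("lugL",(305,446),.045)]:L(n,p,z)
E
```

```text
cT [19.6 -1.3]
hTL [ 36.7 -49.2]
hTR [36.7 46.6]
insTL [ 43.9 -56.4]
insTR [44.1 53.9]
lugL [ 26.1 -13.1]
```

>>> carry_out([
  [-1, -0.5, 4, 0],
  [-1, -0.5, 4, 0],
  [-1, -0.5, 4, 0],
])

```text
t: 2.63
tcp_pos: [0.581, -0.2859, 0.0584]
orientation: [0.654, 0.757, -0.0, 0.0]
wrist_force: [-0.2, 0.6, -0.1]
opening: 0.0868
```

>>> carry_out([
  [0, 0, 0, 0],
  [0, 0, 0, 0],
  [0, 0, 0, 0],
  [0, 0, 0, 0],
  [0, 0, 0, 0],
], hand=0.3, squeeze=8)

```text
t: 3.05
tcp_pos: [0.581, -0.2855, 0.058]
orientation: [0.654, 0.757, -0.0, 0.0]
wrist_force: [0.6, 1.0, 0.2]
opening: 0.0611
```

>>> carry_out([
  [0, 0, 0, 0],
  [0, 0, 0, 0],
  [0, 0, 0, 0],
  [0, 0, 0, 0],
  [0, 0, 0, 0],
  [0, 0, 0, 0],
])

```text
t: 3.55
tcp_pos: [0.581, -0.2856, 0.0579]
orientation: [0.654, 0.757, -0.0, 0.0]
wrist_force: [-0.4, 0.6, -0.0]
opening: 0.041
```

```bash
python3 - <<'E'
from h import *
goto(.581,-.2855,.058,8.4)
E
```

```text
t 3.55 tcp [ 0.581  -0.2856  0.0579] yaw 8.38 F [-0.4  0.6 -0. ] q7 0.37 open 0.0410
inc [ 0.1  0.  -0.1] turn -0.02 tilt [ 0.     -0.0001]
```

The opening is about 41–42 mm with no side force, so the grip is centred. Squeezing harder and lifting.

>>> carry_out([
  [0, 0, 0, 0],
  [0, 0, 0, 0],
  [0, 0, -3, 0],
  [0, 0, -8, 0],
  [0, 0, -14, 0],
  [0, 0, -25, 0],
  [0, 0, -45, 0],
  [0, 0, -65, 0],
  [0, 0, -65, 0],
  [0, 0, -65, 0],
], hand=0.3, squeeze=35)

```text
t: 4.38
tcp_pos: [0.582, -0.2861, 0.1252]
orientation: [0.654, 0.757, 0.0, 0.002]
wrist_force: [0.1, -0.9, -1.5]
opening: 0.0404
```

```bash
python3 - <<'E'
from h import *
im=eyes.snapshot('wrist');cv2.imwrite('pics/w4.png',im)
goto(.577,.090,.145,-9.1)
E
```

```text
t 4.43 tcp [ 0.5811 -0.2858  0.1236] yaw 8.37 F [ 0.1  0.5 -1.6] q7 0.40 open 0.0402
inc [372.3  50.7 -21.7] turn 17.47 tilt [ 0.0007 -0.0009]
```

View pics/w4.png

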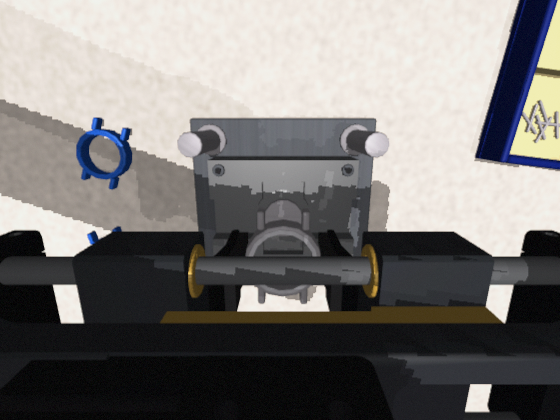

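The case is in the jaws at (283,255), and the die cavity below is empty. Moving above the nest.

>>> carry_out([
  [413, 57, -22, 17.5],
  [413, 57, -22, 17.5],
  [413, 57, -22, 17.5],
  [413, 57, -22, 17.5],
  [413, 57, -22, 17.5],
  [413, 57, -22, 17.5],
  [413, 57, -22, 17.5],
  [413, 57, -22, 17.5],
  [413, 57, -22, 17.5],
  [413, 57, -22, 17.5],
])

```text
t: 5.27
tcp_pos: [0.576, 0.132, 0.1439]
orientation: [0.761, 0.649, -0.001, -0.0]
wrist_force: [1.2, 0.9, -0.4]
opening: 0.0406
```

>>> carry_out([
  [0, 0, 0, 0],
  [0, 0, 0, 0],
  [0, 0, 0, 0],
])

```text
t: 5.52
tcp_pos: [0.5766, 0.1299, 0.1438]
orientation: [0.761, 0.649, -0.001, -0.0]
wrist_force: [0.7, -0.6, -0.6]
opening: 0.0403
```

```bash
python3 - <<'E'
from h import *
im=eyes.snapshot('wrist');cv2.imwrite('pics/w5.png',im)
cv2.imwrite('pics/w5c.png',cv2.resize(im[40:310,160:420],None,fx=2.2*1,fy=2.2,interpolation=cv2.INTER_CUBIC))
goto(.577,.131,.145,-9.1)
E
```

```text
t 5.57 tcp [0.5769 0.1287 0.1438] yaw -9.22 F [-0.1  0.  -0.6] q7 -0.59 open 0.0404
inc [ 2.3 -0.3 -1.2] turn -0.12 tilt [-0.0019 -0.0015]
```

View pics/w5.png

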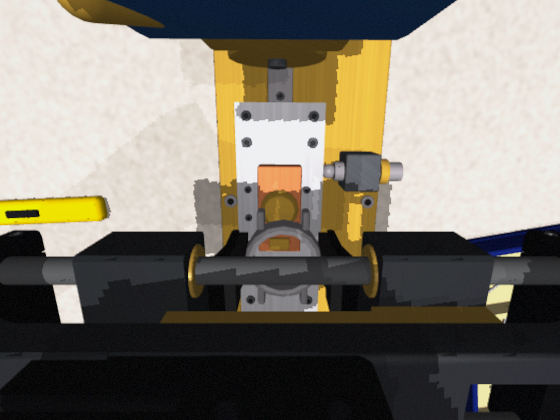

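View pics/w5c.png

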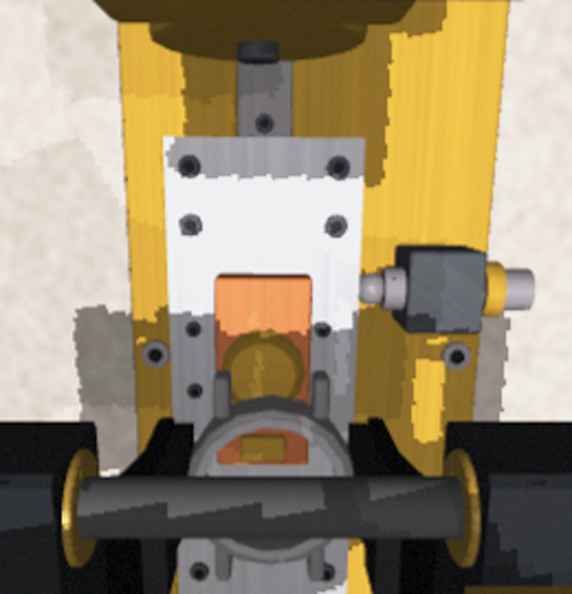

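```bash
python3 - <<'E'
from h import *
im=cv2.imread('pics/w5.png')
cv2.imwrite('pics/w5d.png',cv2.resize(im[155:262,235:335],None,fx=5.5,fy=5.5,interpolation=cv2.INTER_CUBIC))
E
```

```text
(no output)
```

View pics/w5d.png

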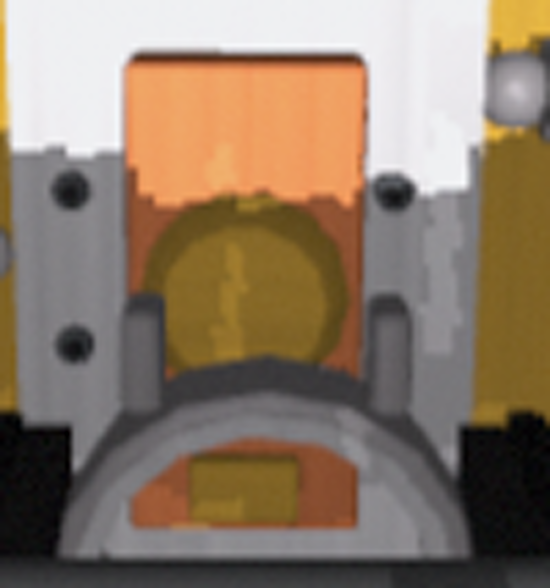

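```bash
python3 - <<'E'
from h import *
c=cam("wrist");s=telemetry.state();M=R.from_quat(s['orientation']).as_matrix()
f=lambda x,y:(235+(x+.5)/5.5-.5,155+(y+.5)/5.5-.5)
L=lambda n,p,z:print(n,np.round(plane(c,f(*p),z)[:2],4),np.round((M.T@(plane(c,f(*p),z)-s['tcp_pos']))[:2]*1e3,1))
zt=s['tcp_pos'][2]
for n,p,z in [("anvTL",(126,60),.055),("anvTR",(366,60),.055),("anvL2",(128,195),.055),("anvR2",(363,195),.055),("spL",(143,300),.058),("spR",(347,300),.058),("spT",(246,195),.058),("tpL",(162,305),.062),("tpR",(330,305),.062),("tpT",(246,222),.062),("keyTL",(189,457),.059),("keyTR",(298,457),.059),("keyBL",(189,522),.059),("ball",(515,88),.035),("holeL1",(71,190),.041),("holeR1",(394,190),.041),("holeL2",(75,344),.041),("ringL",(60,555),zt-.015),("ringR",(470,555),zt-.015),("ringT",(265,393),zt-.009),("lugL",(143,298),zt-.015),("lugR",(390,298),zt-.015)]:L(n,p,z)
goto(.577,.131,.145,-9.1)
E
```

```text
anvTL [0.5625 0.1708] [ 39.5 -20.8]
anvTR [0.5952 0.1655] [39.4 12.3]
anvL2 [0.5593 0.152 ] [ 20.4 -20.9]
anvR2 [0.592  0.1467] [20.4 12.2]
spL [0.559  0.1374] [  5.9 -18.9]
spR [0.5875 0.1328] [5.9 9.9]
spT [0.5759 0.15  ] [21.1 -4.3]
tpL [0.562  0.1373] [  6.3 -16. ]
tpR [0.585  0.1336] [6.3 7.4]
tpT [0.5755 0.1472] [18.2 -4.2]
keyTL [0.5614 0.1134] [-17.4 -12.7]
keyTR [0.577  0.1109] [-17.4   3.1]
keyBL [0.5597 0.1034] [-27.5 -12.8]
ball [0.6174 0.1548] [32.5 36. ]
holeL1 [0.5493 0.1513] [ 18.1 -30.6]
holeR1 [0.597  0.1435] [18.1 17.6]
holeL2 [0.5453 0.1275] [ -6.  -30.8]
ringL [0.5548 0.1318] [ -0.4 -22.2]
ringR [0.5956 0.1252] [-0.4 19. ]
ringT [0.5783 0.1475] [18.9 -1.6]
lugL [0.5679 0.1569] [ 26.5 -13.3]
lugR [0.5914 0.1531] [26.5 10.5]
t 5.57 tcp [0.5769 0.1287 0.1438] yaw -9.22 F [-0.1  0.  -0.6] q7 -0.59 open 0.0404
inc [ 2.3 -0.3 -1.2] turn -0.12 tilt [-0.0019 -0.0015]
```

```bash
python3 - <<'E'
from h import *
im=eyes.snapshot('side');cv2.imwrite('pics/s5.png',cv2.resize(im[20:230,170:400],None,fx=2.6,fy=2.6,interpolation=cv2.INTER_CUBIC))
im=eyes.snapshot('scene');cv2.imwrite('pics/sc5.png',cv2.resize(im[0:240,280:560],None,fx=2.4,fy=2.4,interpolation=cv2.INTER_CUBIC))
E
```

```text
(no output)
```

View pics/s5.png

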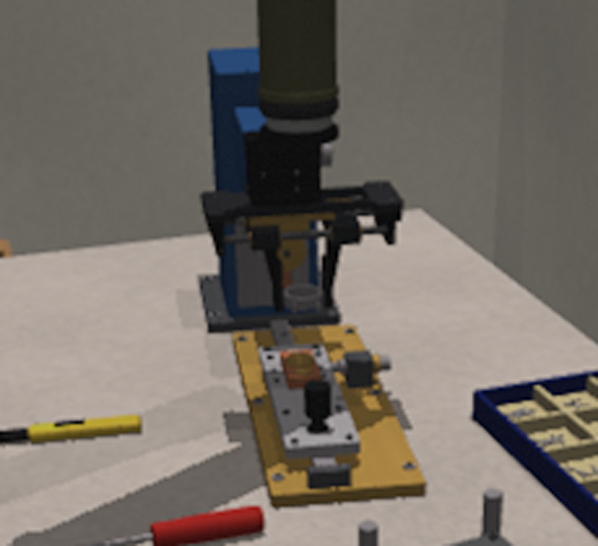

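View pics/sc5.png

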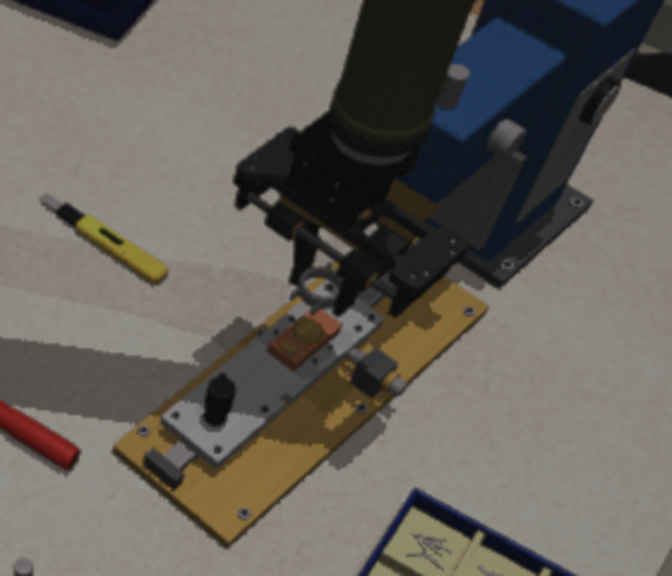

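```bash
python3 - <<'E'
from h import *
a=cv2.imread('pics/side0.png')[30:160,235:315];b=cv2.imread('pics/scene0.png')[0:130,415:545]
cv2.imwrite('pics/hd.png',np.hstack([cv2.resize(a,None,fx=4.5,fy=4.5,interpolation=cv2.INTER_CUBIC)[:580,:360],cv2.resize(b,None,fx=3.38,fy=4.462,interpolation=cv2.INTER_CUBIC)[:580]]))
E
```

View pics/hd.png

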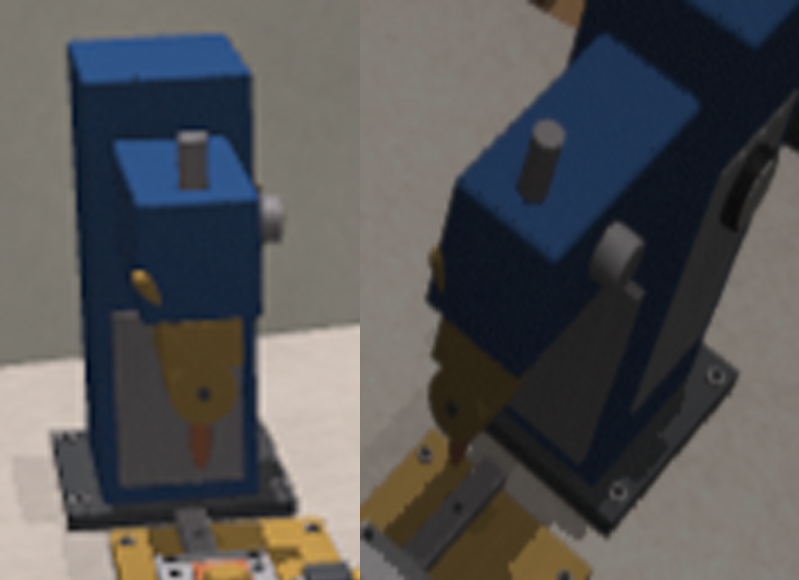

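```bash
python3 - <<'E'
from h import *
a=cam("side");b=cam("scene")
def tri(u,v):
    p,d=ray(a,u);q,e=ray(b,v);t=np.linalg.lstsq(np.c_[d,-e],q-p,rcond=None)[0];A=p+d*t[0];B=q+e*t[1];return (A+B)/2,np.linalg.norm(A-B)
n=np.array([.5735,.1357]);y=np.array([.157,.988])
for u,v in[((264.6,76),(444.6,40.8)),((266.1,101.6),(435.7,66.8)),((292.8,99.8),(462.3,84)),((280,134),(443,103))]:
    P,e=tri(u,v);print(P,e,"ahead of nest",(P[:2]-n)@y)
E
```

```text
[0.55436977 0.239132   0.25216598] 0.004945974393189172 ahead of nest 0.0991873728023725
[0.55491986 0.23757262 0.18288749] 0.004017321723476612 ahead of nest 0.09773307120516883
[0.62566474 0.22244842 0.18495655] 0.0020974492061941784 ahead of nest 0.09389730766696681
[0.59526626 0.25504862 0.07921099] 0.0005050796826072768 ahead of nest 0.12133373915810983
```

The weld head's front face is about 95 mm ahead of the nest, from z 0.18 to 0.25, which the gripper body (±37 mm) clears. Measured against the camera, the nest is 7.6 mm in x and -2.9 mm in y from the held case, and the angles agree.

>>> carry_out([
  [7.6, -2.9, 15, 0],
  [7.6, -2.9, 30, 0],
  [7.6, -2.9, 40, 0],
  [7.6, -2.9, 40, 0],
  [7.6, -2.9, 40, 0],
  [7.6, -2.9, 40, 0],
])

```text
t: 6.17
tcp_pos: [0.5762, 0.1378, 0.1055]
orientation: [0.762, 0.648, 0.0, 0.0]
wrist_force: [-0.2, 0.5, -0.3]
opening: 0.0407
```

```bash
python3 - <<'E'
from h import *
im=eyes.snapshot('wrist')
cv2.imwrite('pics/w6.png',im)
cv2.imwrite('pics/w6d.png',cv2.resize(im[140:262,225:345],None,fx=4.8,fy=4.8,interpolation=cv2.INTER_CUBIC))
goto(.577,.131,.077,-9.1)
E
```

```text
t 6.22 tcp [0.5763 0.1381 0.1057] yaw -9.18 F [ 0.3 -1.   0.1] q7 -0.63 open 0.0401
inc [-6.9  1.8 28.7] turn -0.08 tilt [0.0014 0.    ]
```

View pics/w6d.png

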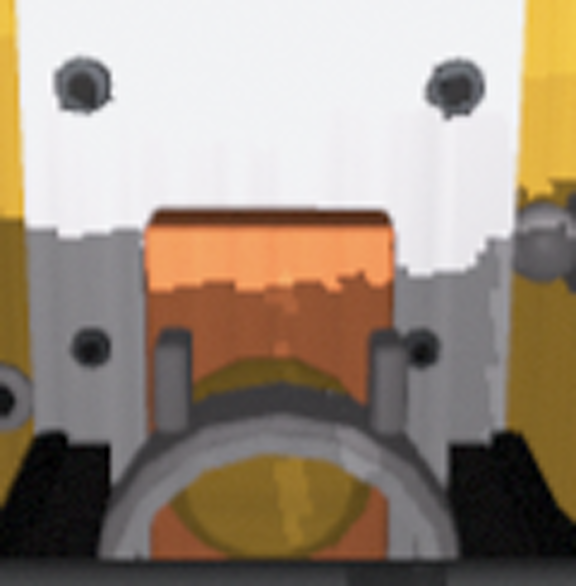

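```bash
python3 - <<'E'
from h import *
c=cam("wrist");s=telemetry.state();M=R.from_quat(s['orientation']).as_matrix()
f=lambda x,y:(225+(x+.5)/4.8-.5,140+(y+.5)/4.8-.5)
L=lambda n,p,z:print(n,np.round((M.T@(plane(c,f(*p),z)-s['tcp_pos']))[:2]*1e3,1))
zt=s['tcp_pos'][2]
for n,p,z in [("anvTL",(147,226),.055),("anvTR",(394,226),.055),("spT",(270,357),.058),("tpB",(270,556),.062),("ringL",(101,555),zt-.015),("ringR",(458,555),zt-.015),("ringT",(275,416),zt-.009),("lugL",(173,330),zt-.015),("lugR",(388,330),zt-.015),("hole",(84,86),.041),("hole",(456,88),.041),("ball",(545,240),.035)]:L(n,p,z)
E
```

```text
anvTL [ 31.  -19.3]
anvTR [31.  13.7]
spT [13.6 -2.9]
tpB [-13.7  -2.9]
ringL [ -0.2 -22.2]
ringR [-0.3 19. ]
ringT [18.8 -2.1]
lugL [ 26.7 -13.3]
lugR [26.7 10.4]
hole [ 48.1 -29. ]
hole [47.8 23.2]
ball [24.6 37.8]
```

The remaining offset is about -0.9 in x and -1.3 in y. Lowering onto the cone.

>>> carry_out([
  [-0.9, -1.3, 8, 0],
  [-0.9, -1.3, 16, 0],
  [-0.9, -1.3, 22, 0],
  [-0.9, -1.3, 22, 0],
  [-0.9, -1.3, 22, 0],
])

```text
t: 6.63
tcp_pos: [0.5736, 0.1377, 0.0821]
orientation: [0.761, 0.649, -0.001, -0.0]
wrist_force: [-0.1, 0.3, -0.6]
opening: 0.0407
```

```bash
python3 - <<'E'
from h import *
im=eyes.snapshot('wrist')
cv2.imwrite('pics/w7d.png',cv2.resize(im[140:262,225:345],None,fx=4.8,fy=4.8,interpolation=cv2.INTER_CUBIC))
goto(.577,.131,.076,-9.1)
E
```

```text
t 6.68 tcp [0.574  0.1378 0.0826] yaw -9.12 F [-0.4  0.3 -0.2] q7 -0.64 open 0.0406
inc [-6.3  4.   6.6] turn -0.02 tilt [-0.0006 -0.    ]
```

View pics/w7d.png

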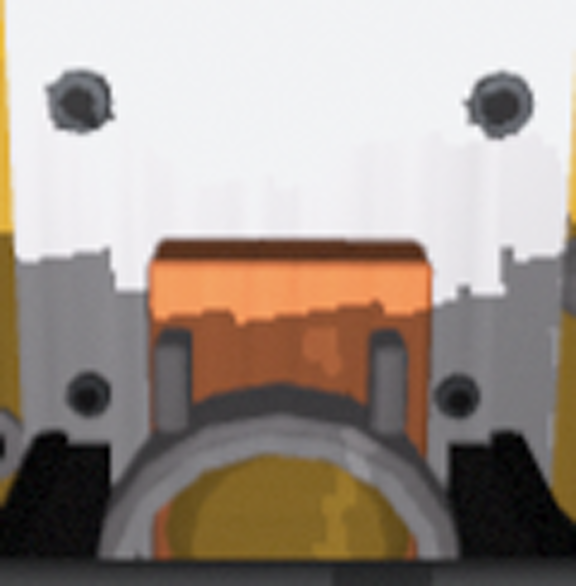

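```bash
python3 - <<'E'
from h import *
c=cam("wrist");s=telemetry.state();M=R.from_quat(s['orientation']).as_matrix()
f=lambda x,y:(225+(x+.5)/4.8-.5,140+(y+.5)/4.8-.5)
L=lambda n,p,z:print(n,np.round((M.T@(plane(c,f(*p),z)-s['tcp_pos']))[:2]*1e3,1))
zt=s['tcp_pos'][2]
for n,p,z in [("anvTL",(150,263),.055),("anvTR",(430,263),.055),("sp top",(280,453),.062),("lugL",(173,330),zt-.015),("lugR",(388,330),zt-.015),("ringT",(275,416),zt-.009),("hole",(80,101),.041),("hole",(500,104),.041),("hole",(88,394),.041),("hole",(458,396),.041)]:L(n,p,z)
E
```

```text
anvTL [ 31.4 -16.9]
anvTR [31.3 16.2]
sp top [10.1 -1.5]
lugL [ 26.7 -13.3]
lugR [26.7 10.4]
ringT [18.8 -2.1]
hole [ 48.8 -26.4]
hole [48.4 25.9]
hole [ 10.4 -26.8]
hole [10.1 21.8]
```

>>> carry_out([
  [-0.4, 1.1, 0, 0],
  [-0.4, 1.1, 1, 0],
  [-0.4, 1.1, 3, 0],
  [-0.4, 1.1, 3, 0],
])

```text
t: 7.02
tcp_pos: [0.5751, 0.1371, 0.0796]
orientation: [0.761, 0.649, -0.0, -0.0]
wrist_force: [-0.5, -0.3, -0.9]
opening: 0.0405
```

```bash
python3 - <<'E'
from h import *
im=eyes.snapshot('wrist')
cv2.imwrite('pics/w8d.png',cv2.resize(im[140:262,225:345],None,fx=4.8,fy=4.8,interpolation=cv2.INTER_CUBIC))
goto(.577,.131,.076,-9.1)
E
```

```text
t 7.07 tcp [0.5751 0.1372 0.0797] yaw -9.12 F [-0.4 -0.1 -0.7] q7 -0.64 open 0.0402
inc [-5.8  2.9  3.7] turn -0.02 tilt [-0.0003 -0.0002]
```

View pics/w8d.png

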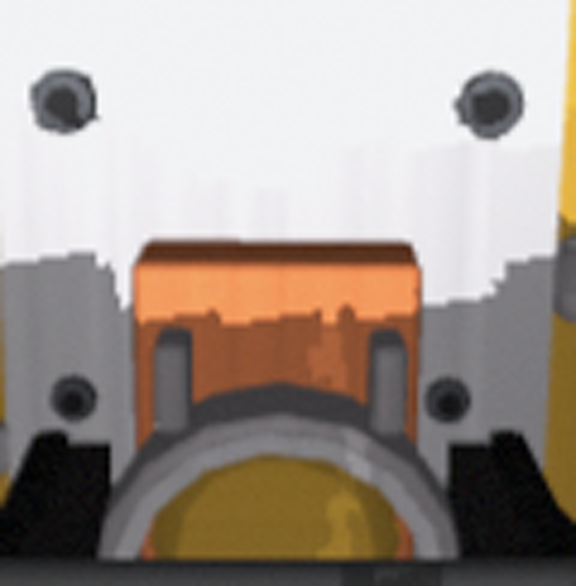

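>>> carry_out([
  [0, -0.4, 1, 0],
  [0, -0.4, 2, 0],
  [0, -0.4, 3, 0],
  [0, -0.4, 3, 0],
])

```text
t: 7.4
tcp_pos: [0.5746, 0.1373, 0.0766]
orientation: [0.761, 0.649, -0.0, -0.0]
wrist_force: [0.3, -0.8, -0.0]
opening: 0.0407
```

```bash
python3 - <<'E'
from h import *
goto(.577,.131,.076,-9.1)
E
```

```text
t 7.4 tcp [0.5746 0.1373 0.0766] yaw -9.12 F [ 0.3 -0.8 -0. ] q7 -0.64 open 0.0407
inc [-5.8  3.4  0.6] turn -0.02 tilt [-0.0004 -0.0002]
```

>>> carry_out([
  [0, 0, 0.7, 0],
  [0, 0, 1.4, 0],
  [0, 0, 1.4, 0],
])

```text
t: 7.65
tcp_pos: [0.5748, 0.1373, 0.0759]
orientation: [0.761, 0.649, -0.0, 0.0]
wrist_force: [-1.4, 0.2, 2.9]
opening: 0.0404
```

```bash
python3 - <<'E'
from h import *
im=eyes.snapshot('wrist')
cv2.imwrite('pics/w9d.png',cv2.resize(im[140:262,225:345],None,fx=4.8,fy=4.8,interpolation=cv2.INTER_CUBIC))
goto(.577,.131,.076,-9.1)
im=eyes.snapshot('side');cv2.imwrite('pics/s9.png',cv2.resize(im[120:200,240:340],None,fx=6,fy=6,interpolation=cv2.INTER_CUBIC))
E
```

```text
t 7.7 tcp [0.5748 0.1373 0.0759] yaw -9.12 F [-2.2 -0.7  3.4] q7 -0.65 open 0.0406
inc [-5.9  3.1 -0.1] turn -0.02 tilt [ 0.0001 -0.0003]
```

View pics/w9d.png

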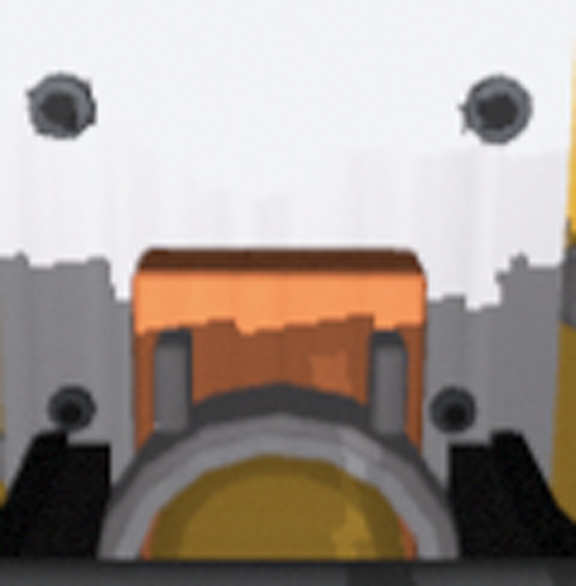

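View pics/s9.png

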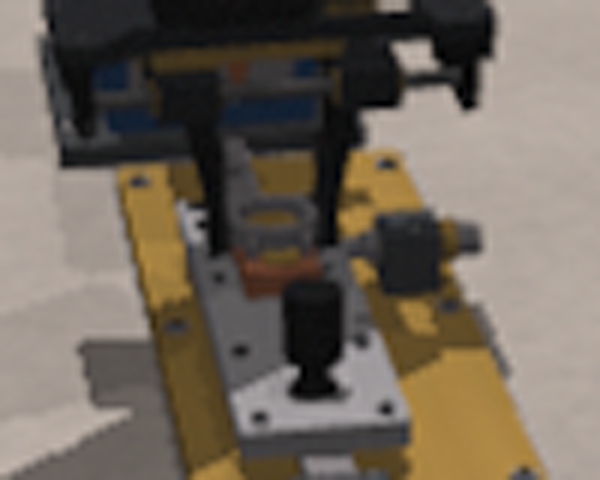

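>>> carry_out([
  [0, -0.6, 0, 0],
  [0, -0.6, 0.8, 0],
  [0, -0.6, 1.2, 0],
  [0, -0.6, 1.2, 0],
])

```text
t: 8.08
tcp_pos: [0.5749, 0.1377, 0.0758]
orientation: [0.761, 0.649, 0.001, 0.001]
wrist_force: [-1.9, -1.2, 9.5]
opening: 0.0405
```

```bash
python3 - <<'E'
from h import *
goto(.577,.131,.076,-9.1)
E
```

```text
t 8.08 tcp [0.5749 0.1377 0.0758] yaw -9.12 F [-1.9 -1.2  9.5] q7 -0.65 open 0.0405
inc [-6.3  3.2 -0.2] turn -0.02 tilt [0.0016 0.    ]
```

The height is stuck at 0.0758 (0.0759 expected) while the force rises, so the case is bottomed on the seat. Relaxing the push, then opening.

>>> carry_out([
  [0, 0, -1.2, 0],
  [0, 0, -1.2, 0],
  [0, 0, -1.2, 0],
], squeeze=5)

```text
t: 8.33
tcp_pos: [0.5745, 0.1375, 0.0758]
orientation: [0.761, 0.649, 0.0, 0.0]
wrist_force: [-0.5, -0.1, 3.8]
opening: 0.0409
```

>>> carry_out([
  [0, 0, 0, 0],
  [0, 0, 0, 0],
  [0, 0, 0, 0],
  [0, 0, 0, 0],
  [0, 0, 0, 0],
], hand=0.75)

```text
t: 8.75
tcp_pos: [0.5739, 0.1373, 0.0751]
orientation: [0.761, 0.649, -0.0, -0.0]
wrist_force: [0.2, -0.4, 0.0]
opening: 0.0626
```

```bash
python3 - <<'E'
from h import *
im=eyes.snapshot('wrist')
cv2.imwrite('pics/w10d.png',cv2.resize(im[140:262,225:345],None,fx=4.8,fy=4.8,interpolation=cv2.INTER_CUBIC))
goto(.577,.131,.076,-9.1)
E
```

```text
t 8.8 tcp [0.574  0.1373 0.0752] yaw -9.13 F [ 0.8 -0.5 -1. ] q7 -0.65 open 0.0637
inc [-5.7  3.9 -0.8] turn -0.03 tilt [-0.0004 -0.0001]
```

View pics/w10d.png

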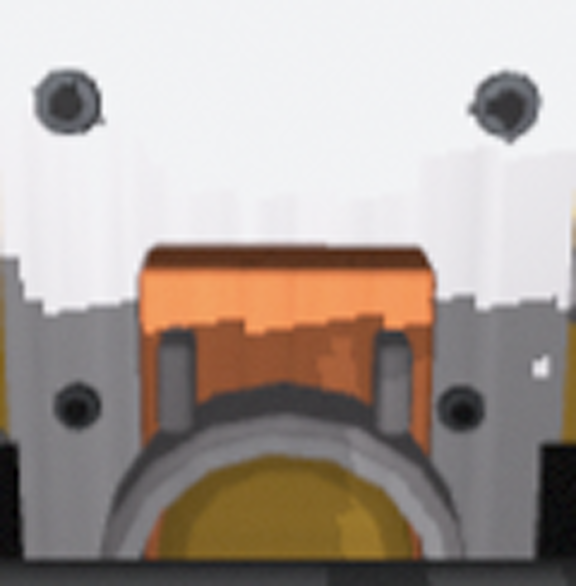

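The case is free. Raising, moving back over the knob, and checking the case.

>>> carry_out([
  [0, 0, -10, 0],
  [0, 0, -30, 0],
  [0, 0, -70, 0],
  [0, 0, -85, 0],
  [-40, 0, -85, 0],
  [-80, 0, -85, 0],
  [-110, 0, -85, 0],
  [-110, 0, -85, 0],
  [-110, 0, -85, 0],
], hand=1)

```text
t: 9.55
tcp_pos: [0.5568, 0.0262, 0.1612]
orientation: [0.763, 0.647, -0.0, 0.001]
wrist_force: [-0.3, 0.6, 1.1]
opening: 0.0871
```

```bash
python3 - <<'E'
from h import *
im=eyes.snapshot('wrist')
cv2.imwrite('pics/w11.png',im)
goto(.577,.131,.076,-9.1)
E
```

```text
t 9.6 tcp [0.5569 0.0286 0.1612] yaw -9.21 F [-0.5  0.8  1. ] q7 -0.38 open 0.0869
inc [104.3   3.3  85.3] turn -0.11 tilt [0.0009 0.0003]
```

View pics/w11.png

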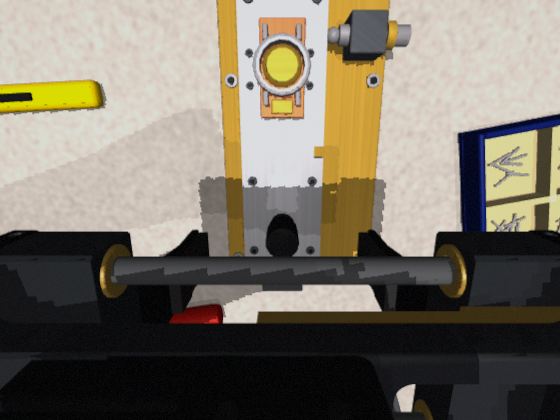

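The wrist view shows the case on the nest at (282,66) with the key between the lugs at (282,105). The notch is at (319,152), the ball at about (335,36) and the knob top at about (282,222). Enlarging to check and measure.

```bash
python3 - <<'E'
from h import *
im=cv2.imread('pics/w11.png')
cv2.imwrite('pics/w11a.png',cv2.resize(im[0:130,215:415],None,fx=4,fy=4,interpolation=cv2.INTER_CUBIC))
cv2.imwrite('pics/w11b.png',cv2.resize(im[130:260,215:415],None,fx=4,fy=4,interpolation=cv2.INTER_CUBIC))
E
```

```text
(no output)
```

View pics/w11a.png

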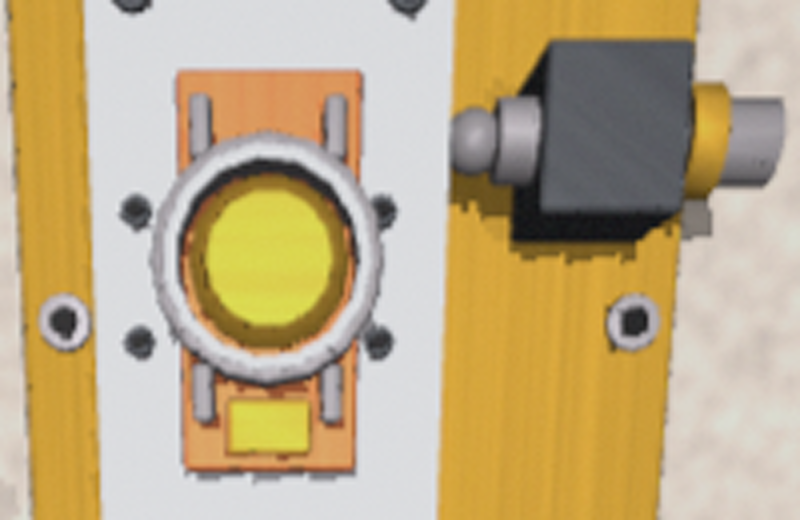

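View pics/w11b.png

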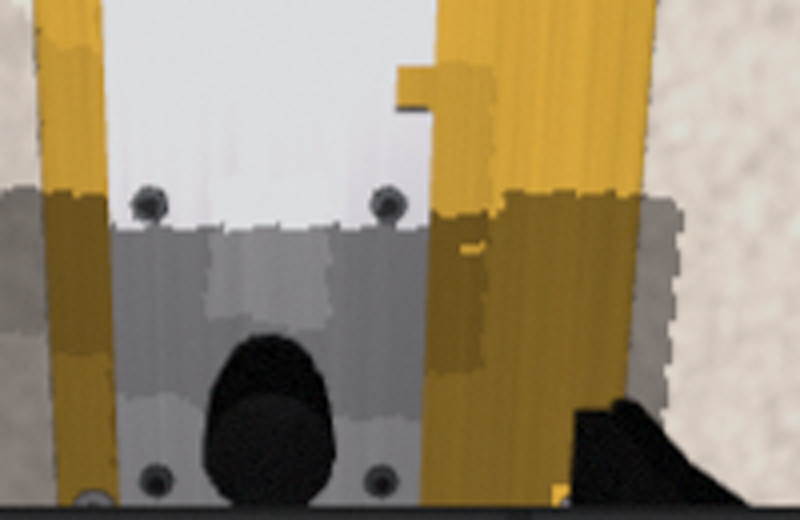

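```bash
python3 - <<'E'
from h import *
c=cam("wrist");s=telemetry.state();M=R.from_quat(s['orientation']).as_matrix()
f=lambda x,y,b=0:(215+(x+.5)/4-.5,b+(y+.5)/4-.5)
L=lambda n,p,z:print(n,np.round((M.T@(plane(c,f(*p),z)-s['tcp_pos']))[:2]*1e3,1))
for n,p,z in [("notchA",(397,66,130),.041),("notchB",(397,106,130),.041),("notch edge",(433,66,130),.041),("ball",(474,140,0),.035),("key",(268,427),.059),("spig",(268,257),.062),("ringL",(150,257),.061),("ringR",(382,257),.061),("ringT",(266,130),.067),("ringB",(266,385),.064),("lugTL",(200,95),.062),("lugTR",(335,95),.062),("lugBL",(205,422),.062),("lugBR",(332,422),.062),("kL",(204,450,130),.089),("kR",(335,450,130),.089),("kT",(269,395,130),.089),("plateL",(113,300,130),.041),("plateR",(427,300,130),.041),("hole",(149,204,130),.041),("hole",(388,204,130),.041)]:L(n,p,z)
E
```

```text
notchA [51.6 24.8]
notchB [43.2 25. ]
notch edge [51.6 32.4]
ball [138.4  38.5]
key [82.8 -2.5]
spig [112.2  -2.4]
ringL [112.4 -24. ]
ringR [112.4  18.5]
ringT [131.7  -2.7]
ringB [90.  -2.8]
lugTL [138.6 -14.3]
lugTR [138.6   9.5]
lugBL [ 83.6 -14.3]
lugBR [83.6  9.6]
kL [-16.  -14.6]
kR [-16.  10.]
kT [-5.1 -2.4]
plateL [  0.2 -37.4]
plateR [ 0.1 32.8]
hole [ 21.9 -28.7]
hole [21.9 23.5]
```

The case spans 55.0 mm over the lugs and 42.5 mm across at seat height, centred on the spigot within about 1 mm, so it is seated. The slide needed is about 91.4 mm (ball 138.4 minus notch 47). The knob is about 19.5 mm back. Descending on it.

>>> carry_out([
  [-19.5, -0.7, 10, 0],
  [-19.5, -0.7, 40, 0],
  [-19.5, -0.7, 70, 0],
  [-19.5, -0.7, 82, 0],
  [-19.5, -0.7, 82, 0],
  [-19.5, -0.7, 82, 0],
])

```text
t: 10.1
tcp_pos: [0.5531, 0.0113, 0.0788]
orientation: [0.76, 0.649, 0.0, -0.001]
wrist_force: [0.2, -0.9, 0.7]
opening: 0.0874
```

>>> carry_out([
  [0, 0, 0, 0],
  [0, 0, 0, 0],
  [0, 0, 0, 0],
  [0, 0, 0, 0],
  [0, 0, 0, 0],
  [0, 0, 0, 0],
  [0, 0, 0, 0],
], hand=0.1, squeeze=8)

```text
t: 10.68
tcp_pos: [0.553, 0.0095, 0.0786]
orientation: [0.761, 0.649, 0.0, 0.0]
wrist_force: [-0.4, 0.3, 0.3]
opening: 0.0481
```

>>> carry_out([
  [0, 0, 0, 0],
  [0, 0, 0, 0],
  [0, 0, 0, 0],
  [0, 0, 0, 0],
  [0, 0, 0, 0],
  [0, 0, 0, 0],
  [0, 0, 0, 0],
  [0, 0, 0, 0],
])

```text
t: 11.35
tcp_pos: [0.5534, 0.0096, 0.0785]
orientation: [0.761, 0.649, 0.0, 0.0]
wrist_force: [3.4, -0.5, -3.5]
opening: 0.0258
```

```bash
python3 - <<'E'
from h import *
goto(.577,.131,.078,-9.1)
im=eyes.snapshot('wrist')
cv2.imwrite('pics/w12.png',im)
E
```

```text
t 11.35 tcp [0.5534 0.0096 0.0785] yaw -9.12 F [ 3.4 -0.5 -3.5] q7 -0.39 open 0.0258
inc [123.6   4.    0.5] turn -0.02 tilt [ 0.001 -0.   ]
```

View pics/w12.png

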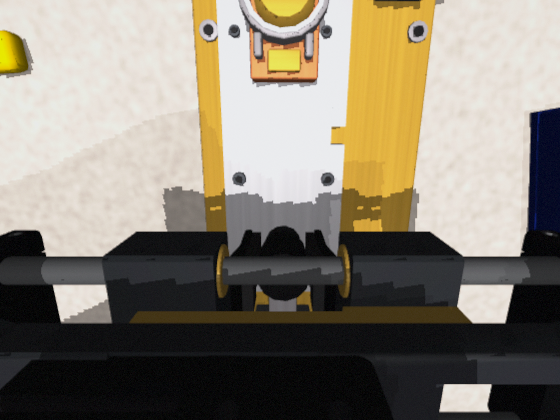

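The knob is held at 25.8 mm opening. I'll ease the small side force, firm up the grip, and slide most of the way.

>>> carry_out([
  [0, 0.6, 0, 0],
  [0, 0.6, 0, 0],
  [0, 0.6, 0, 0],
  [2, 0.6, 0, 0],
  [4, 0.6, 0, 0],
  [6, 0.6, 0, 0],
  [8, 0.6, 0, 0],
  [8, 0.6, 0, 0],
], squeeze=45)

```text
t: 12.07
tcp_pos: [0.5549, 0.0182, 0.0785]
orientation: [0.761, 0.649, 0.0, -0.0]
wrist_force: [2.4, -0.4, -1.9]
opening: 0.0251
```

```bash
cat >> h.py <<'E'
def slid():
    s=telemetry.state();u=np.array([.157,.988,0]);d=(s['tcp_pos']-np.array([.5534,.0096,.0785]))
    print("t",round(s['t'],2),"slid %.1f"%(d@u*1e3),"lat %.1f"%(d@np.array([.988,-.157,0])*1e3),"F rail %.1f lat %.1f z %.1f"%(s['wrist_force']@u,s['wrist_force']@np.array([.988,-.157,0]),s['wrist_force'][2]))
E
python3 -c "
from h import *
slid()"
```

```text
t 12.07 slid 8.8 lat 0.1 F rail -0.0 lat 2.4 z -1.9
```

>>> carry_out([
  [4, 0.3, 0, 0],
  [10, 0.3, 0, 0],
  [18, 0.3, 0, 0],
  [26, 0.3, 0, 0],
  [34, 0.3, 0, 0],
  [42, 0.3, 0, 0],
  [50, 0.3, 0, 0],
  [56, 0.3, 0, 0],
  [60, 0.3, 0, 0],
  [62, 0.3, 0, 0],
])

```text
t: 12.9
tcp_pos: [0.5651, 0.0793, 0.0785]
orientation: [0.761, 0.649, 0.0, 0.0]
wrist_force: [2.2, -2.7, -0.1]
opening: 0.0252
```

```bash
python3 - <<'E'
from h import *
slid()
im=eyes.snapshot('wrist')
cv2.imwrite('pics/w13.png',im)
slid()
im=eyes.snapshot('scene')
cv2.imwrite('pics/sc13.png',cv2.resize(im[60:230,320:490],None,fx=3.5,fy=3.5,interpolation=cv2.INTER_CUBIC))
E
```

```text
t 12.9 slid 70.7 lat 0.6 F rail -2.3 lat 2.6 z -0.1
t 12.95 slid 71.4 lat 0.6 F rail 0.8 lat 2.8 z -3.7
```

View pics/w13.png

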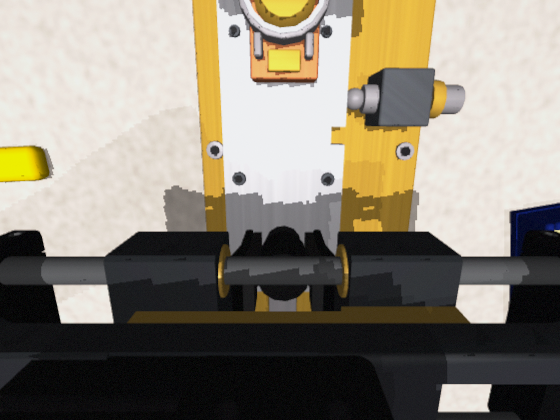

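View pics/sc13.png

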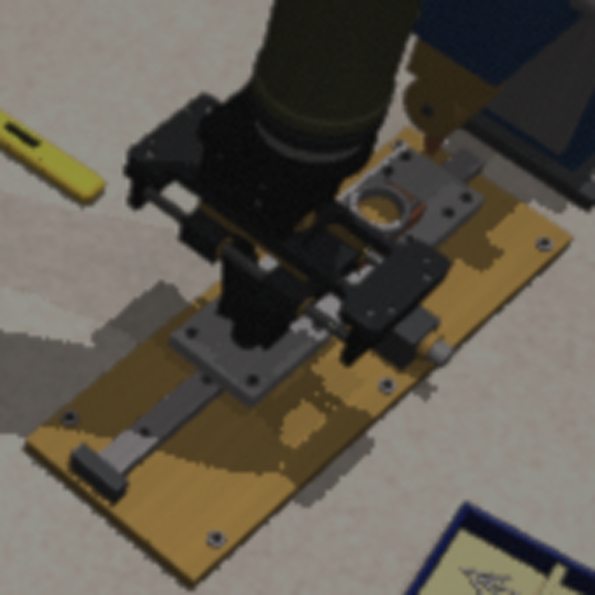

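The notch is now at (338,135) and the ball at (354,98). I'll measure the remaining distance.

```bash
python3 - <<'E'
from h import *
im=cv2.imread('pics/w13.png')
cv2.imwrite('pics/w13c.png',cv2.resize(im[75:165,310:400],None,fx=6.5,fy=6.5,interpolation=cv2.INTER_CUBIC))
E
```

```text
(no output)
```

View pics/w13c.png

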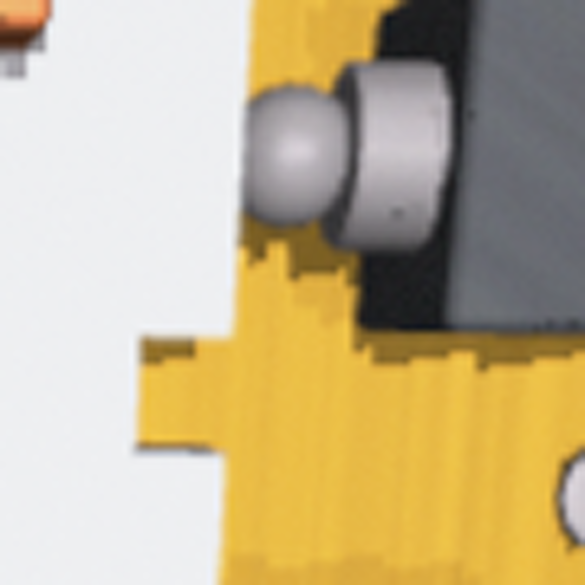

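```bash
python3 - <<'E'
from h import *
c=cam("wrist");s=telemetry.state();M=R.from_quat(s['orientation']).as_matrix()
f=lambda x,y:(310+(x+.5)/6.5-.5,75+(y+.5)/6.5-.5)
for n,p,z in [("nA",(140,338),.041),("nB",(138,449),.041),("ball",(297,153),.035),("ballTop",(297,83),.035),("ballBot",(290,227),.035)]:print(n,np.round((M.T@(plane(c,f(*p),z)-s['tcp_pos']))[:2]*1e3,1))
E
```

```text
nA [68.4 25.9]
nB [58.9 26.1]
ball [84.2 40. ]
ballTop [90.  39.7]
ballBot [77.9 39.8]
```

Remaining: 20.5 mm, which agrees with 91.4 in total. Advance 14 mm, then creep by feel.

>>> carry_out([
  [3, 0, 0, 0],
  [6, 0, 0, 0],
  [9, 0, 0, 0],
  [12, 0, 0, 0],
  [14, 0, 0, 0],
  [14, 0, 0, 0],
])

```text
t: 13.5
tcp_pos: [0.5676, 0.0945, 0.0785]
orientation: [0.761, 0.649, 0.001, -0.0]
wrist_force: [4.1, 1.5, -3.7]
opening: 0.0246
```

```bash
python3 -c "
from h import *
slid()"
```

```text
t 13.5 slid 86.1 lat 0.7 F rail 2.1 lat 3.8 z -3.7
```

>>> carry_out([
  [1, 0, 0, 0],
  [1, 0, 0, 0],
])

```text
t: 13.67
tcp_pos: [0.5676, 0.0951, 0.0785]
orientation: [0.761, 0.649, 0.001, -0.0]
wrist_force: [4.6, 2.6, -5.4]
opening: 0.0243
```

```bash
python3 -c "
from h import *
slid()"
```

```text
t 13.67 slid 86.7 lat 0.6 F rail 3.3 lat 4.1 z -5.4
```

>>> carry_out([
  [1, 0, 0, 0],
  [1, 0, 0, 0],
])

```text
t: 13.83
tcp_pos: [0.5679, 0.0965, 0.0785]
orientation: [0.761, 0.649, 0.001, -0.001]
wrist_force: [5.1, 5.3, -5.8]
opening: 0.0251
```

```bash
python3 -c "
from h import *
slid()"
```

```text
t 13.83 slid 88.1 lat 0.7 F rail 6.0 lat 4.2 z -5.8
```

The rail force has turned to a forward pull of +6 N, so the ball is dropping in. Creeping on until it balances.

>>> carry_out([
  [1, 0, 0, 0],
  [1, 0, 0, 0],
])

```text
t: 14.0
tcp_pos: [0.5682, 0.0984, 0.0785]
orientation: [0.761, 0.649, 0.002, -0.001]
wrist_force: [5.3, 6.3, -6.7]
opening: 0.0252
```

```bash
python3 -c "
from h import *
slid()"
```

```text
t 14.0 slid 90.0 lat 0.7 F rail 7.0 lat 4.3 z -6.7
```

>>> carry_out([
  [1, 0, 0, 0],
  [1, 0, 0, 0],
])

```text
t: 14.17
tcp_pos: [0.5683, 0.0987, 0.0785]
orientation: [0.761, 0.649, 0.002, -0.001]
wrist_force: [5.5, 5.6, -5.4]
opening: 0.0248
```

```bash
python3 -c "
from h import *
slid()
im=eyes.snapshot('wrist')
cv2.imwrite('pics/w14c.png',cv2.resize(im[75:165,310:400],None,fx=6.5,fy=6.5,interpolation=cv2.INTER_CUBIC))"
```

```text
t 14.17 slid 90.4 lat 0.7 F rail 6.4 lat 4.6 z -5.4
```

View pics/w14c.png

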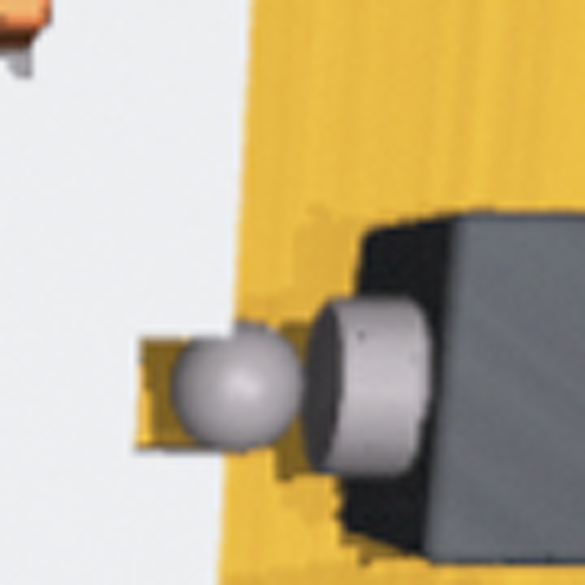

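The ball sits in the notch (crop row 389 against the notch middle at about 394). I'll unload the remaining forward pull with small steps.

>>> carry_out([
  [0.7, 0, 0, 0],
  [0.7, 0, 0, 0],
  [0.7, 0, 0, 0],
])

```text
t: 14.47
tcp_pos: [0.5683, 0.0989, 0.0785]
orientation: [0.761, 0.649, 0.001, -0.0]
wrist_force: [5.0, 3.7, -5.3]
opening: 0.0249
```

```bash
python3 -c "
from h import *
slid()"
```

```text
t 14.47 slid 90.5 lat 0.7 F rail 4.4 lat 4.3 z -5.3
```

>>> carry_out([
  [0.4, 0.4, 0, 0],
  [0.4, 0.4, 0, 0],
  [0.4, 0.4, 0, 0],
])

```text
t: 14.72
tcp_pos: [0.5683, 0.0989, 0.0785]
orientation: [0.761, 0.649, 0.001, -0.001]
wrist_force: [4.4, 5.1, -4.6]
opening: 0.0245
```

```bash
python3 -c "
from h import *
slid()"
```

```text
t 14.72 slid 90.6 lat 0.7 F rail 5.7 lat 3.5 z -4.6
```

>>> carry_out([
  [0.7, 0.4, 0, 0],
  [0.7, 0.4, 0, 0],
  [0.7, 0.4, 0, 0],
  [0.7, 0.4, 0, 0],
])

```text
t: 15.05
tcp_pos: [0.5684, 0.0989, 0.0785]
orientation: [0.761, 0.649, -0.0, -0.001]
wrist_force: [0.6, 5.2, -2.3]
opening: 0.0252
```

```bash
python3 -c "
from h import *
slid()
im=eyes.snapshot('wrist');cv2.imwrite('pics/w15.png',im)
cv2.imwrite('pics/w15c.png',cv2.resize(im[75:165,310:400],None,fx=6.5,fy=6.5,interpolation=cv2.INTER_CUBIC))
slid()
im=eyes.snapshot('scene');cv2.imwrite('pics/sc15.png',im);slid()
im=eyes.snapshot('side');cv2.imwrite('pics/s15.png',cv2.resize(im[90:230,220:360],None,fx=4,fy=4,interpolation=cv2.INTER_CUBIC));slid()
"
```

```text
t 15.05 slid 90.6 lat 0.8 F rail 5.2 lat -0.2 z -2.3
t 15.1 slid 90.6 lat 0.8 F rail 4.4 lat -0.2 z -2.7
t 15.15 slid 90.6 lat 0.8 F rail 5.2 lat -0.2 z -1.4
t 15.2 slid 90.5 lat 0.8 F rail 5.4 lat 0.3 z -2.4
```

View pics/w15c.png

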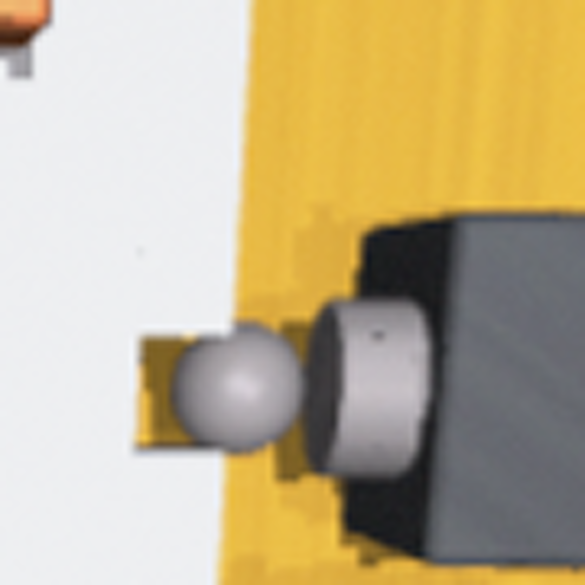

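View pics/sc15.png

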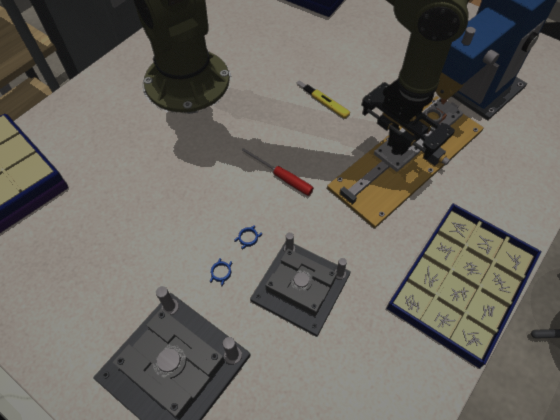

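View pics/s15.png

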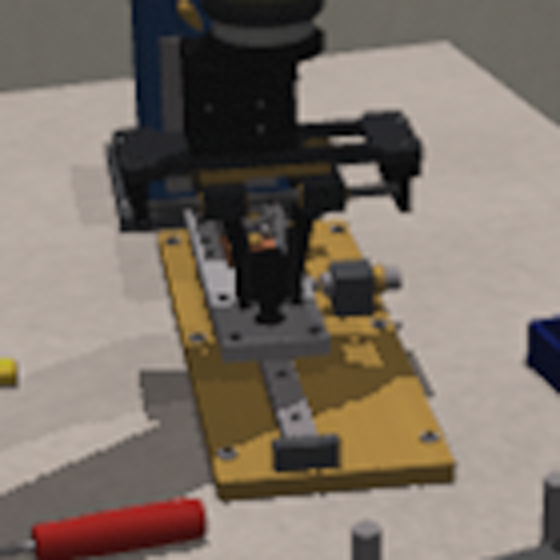

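The ball is in the notch, 90.6 mm of slide, and the position has stayed fixed over the last 1.8 mm of command. The bystanders are untouched. About 5 N of forward pull remains, so I'll ease the command forward a little to unload it.

>>> carry_out([
  [0.8, 0, 0, 0],
  [0.8, 0, 0, 0],
  [0.8, 0, 0, 0],
])

```text
t: 15.45
tcp_pos: [0.5684, 0.0989, 0.0784]
orientation: [0.761, 0.649, -0.001, -0.0]
wrist_force: [-2.1, 4.6, -0.9]
opening: 0.0245
```

```bash
python3 -c "
from h import *
slid()"
```

```text
t 15.45 slid 90.6 lat 0.8 F rail 4.2 lat -2.8 z -0.9
```

>>> carry_out([
  [0.6, 0, 0, 0],
  [0.6, 0, 0, 0],
  [0.6, 0, 0, 0],
])

```text
t: 15.7
tcp_pos: [0.5685, 0.099, 0.0784]
orientation: [0.761, 0.649, -0.001, -0.0]
wrist_force: [-2.9, 2.5, 2.4]
opening: 0.0246
```

```bash
python3 -c "
from h import *
slid()"
```

```text
t 15.7 slid 90.7 lat 0.9 F rail 2.0 lat -3.3 z 2.4
```

>>> carry_out([
  [0.4, -0.4, 0, 0],
  [0.4, -0.4, 0, 0],
  [0.4, -0.4, 0, 0],
  [0.4, -0.4, 0, 0],
])

```text
t: 16.03
tcp_pos: [0.5685, 0.0992, 0.0784]
orientation: [0.761, 0.648, -0.001, 0.0]
wrist_force: [-3.8, 0.7, 1.9]
opening: 0.0245
```

```bash
python3 - <<'E'
from h import *
slid()
im=eyes.snapshot('wrist');cv2.imwrite('pics/w16c.png',np.vstack([cv2.resize(im[0:165,200:400],None,fx=3.5,fy=3.5,interpolation=cv2.INTER_CUBIC)]))
slid()
c=cam("wrist");s=telemetry.state();M=R.from_quat(s['orientation']).as_matrix()
f=lambda x,y:(310+(x+.5)/6.5-.5,75+(y+.5)/6.5-.5)
for n,p,z in [("nA",(140,338),.041),("nB",(138,449),.041),("ball",(238,388),.035)]:print(n,np.round((M.T@(plane(c,f(*p),z)-s['tcp_pos']))[:2]*1e3,1))
E
```

```text
t 16.03 slid 90.9 lat 0.8 F rail 0.1 lat -3.8 z 1.9
t 16.08 slid 90.9 lat 0.8 F rail 0.9 lat -4.1 z 3.2
nA [68.4 25.8]
nB [58.9 26. ]
ball [64.  35.8]
```

View pics/w16c.png

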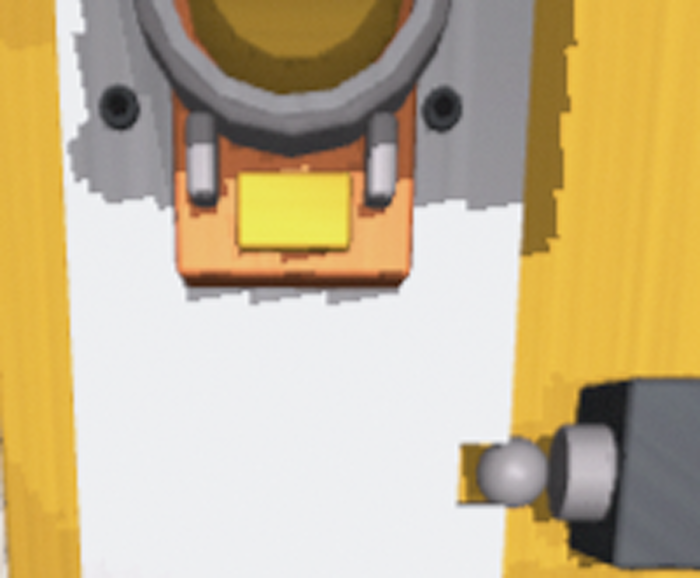

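The ball is centred in the notch to about 0.4 mm, the rail force is close to zero, and the case is seated with the key between its lugs. Handing in while still gripping the knob.

```bash
python3 -c "
from h import *
env.job_done();slid()"
```

```text
the job is handed in; nothing more can be done
the job is handed in; nothing more can be done
```

I handed the job in at 16.1 s. The case is on the nest, the shuttle is held at the notch, and the gripper is still holding the knob at 45 N.

**Case:** I lifted the steel case out of the smaller die and pressed it down over the spigot with the key between two lugs. It stopped at TCP height 75.8 mm (75.9 expected) while the push rose to 9.5 N. The later wrist view put it within about 1 mm of the spigot's centre, and it looked seated in the last one too.

**Shuttle:** I slid it 90.9 mm by the knob (91.4 mm expected from the images). I felt the ball drop in as a forward pull of up to 7 N, then eased the command until the force along the rail was under 1 N. The last picture showed the ball about 0.4 mm from the middle of the notch.

**Checks that disagreed or were left over:**
- The cameras first disagreed by about 5 mm on where the die was, so I relied on the wrist camera from close up.
- The forward pull on the knob fell more slowly than the commands suggested it should.
- About 4 N of sideways force was left on the knob at hand-in.
- My force and position reading after hand-in was refused, so the last figures are from just before it.

The knife, screwdriver and blue rings looked undisturbed in the last scene picture.

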